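Square up a drilling pack in the corner stop

ROBOT

A 7-joint arm with a two-finger parallel gripper is mounted at the origin on a cart in front of the work surface, level with it; the furniture and walls round the work are solid. World frame = base frame: x ahead of the robot, y to its left, z up, the work surface at z = 0. Lengths are in m, angles in rad, forces in N, time in s.
With the tool pointing down it reaches from about 0.425 to 0.875 m from the base axis. Payload 4.7 kg.
Tool frame: the origin (TCP) lies midway between the tips of the shut fingers; the grasp point (between the pads) lies 19 mm behind it (grasp_offset is the distance from the TCP to the grasp point, in m); z points along the fingers, y is the line along which they close (so a half turn about z gives the same grasp; the last joint's range is limited). The gripper opens to 87 mm and grips with 3 to 60 N. Pads are 19 mm wide; open, the fingers measure 117 mm over their backs; the gripper's body (75 mm by 190 mm) begins 51 mm behind the grasp point.
Start: joints at [-1.322, 0.321, -0.07, 1.45, 0.023, 1.371, -0.057], TCP at [0.151, 0.632, 0.223] pointing down, gripper open.
Joint ranges: [-2.86, 2.86], [-0.3, 2.09], [-1.38, 1.24], [0.06, 2.45], [-1.56, 4.7], [0.09, 2.05], [-2.69, 2.69]. Speed limits (rad/s): [2.57, 2.57, 3.14, 3.14, 3.14, 3.14, 3.14].

INTERFACE

Orientations are given as a unit quaternion [w, x, y, z].
In Python, from rig import * gives the robot as it stands.
- The arm moves only by the tool step_arm, never from a script. Its argument "deltas" is a list of rows, each an object of numbers: "rx", "ry", "rz": the turn, a rotation vector about the tool's x, y, z in degrees; "x", "y", "z": the shift along the tool's x, y, z in m; "claw": the closure in counts, from 0 (fully open) to 255 (shut). In form: [{"rx": .., "ry": .., "rz": .., "x": .., "y": .., "z": .., "claw": ..}, ...]. A call has 1 to 8 rows; each row shifts and turns the commanded pose from where the row before left it, along the tool's axes as they then stand; what a row does not reach is not made up. A row lasts 1/10 s, in which the tool goes at most 50 mm and 8.59 degrees, less where a joint would pass 70% of its speed; a pose out of reach is approached as far as the arm can. A call is refused whole if a number of a shift passes 0.05 or a number of a turn 8.59, either way. A call with a gripper value outside its range is refused whole. The fingers move at their own pace and stop on an object; "force" is the grip in N (left out, the last holds). Time passes only in rows, so rows that do not move let the fingers close. It gives the time, the measured TCP pose, the force, the opening and the grip force at its end, in the units of the state.
- sense(): the state, without advancing time (a new reading comes with each control period).
- camera(name): name is "side" or "top" or "wrist"; returns a dict with "img" (400x640x3 uint8, red, green, blue), "fx", "fy", "cx", "cy" (pixels), "D" ([k1, k2, p1, p2, k3] as OpenCV has them; the pictures are not rectified), "R" (3x3) and "t" (3): a world point X has camera coordinates R X + t. Camera axes: x right, y down, z forward; pixel columns grow to the right and rows downward; lengths in m; the calibration is good to about 2 mm. A picture is of the moment at which its call begins. There is no depth.
- close_job(): hands the job in; it is judged then, once.
Trained networks look in the newest picture that a camera, given by its name, has taken for a name from the list of things; names that differ only in an ending like _2 or _b are one class to them, and where a whole thing is asked for, a point or a joint stands for the part that bears it (a point fixed in the world has none). Each returns a list of dicts, best first, with "p" (0 to 1); they miss things now and then, are a little off and sometimes report something else, mostly with a low value. They report only what shows in the picture. A call takes as long as a camera call. They do not tell look-alikes from the thing itself.
- recognise(label, camera): "point" ([row, column] in pixels, amid what is visible of it).
- landmark_of(label, camera): "point" ([row, column] in pixels: a listed point, or the origin of a listed thing).
The state is a dict: "time": time; "qpos": joint angles; "joint_vel": joint speeds; "effort": joint torques, N m; "position": TCP position; "eef_rot": TCP orientation; "contact_force": force on the tool from outside, world axes, zero at the start; "wrist_torque": the same for the moment, N m; "opening": opening from 0.0 (shut) to 1.0 (fully open); "gripper_force": force on a finger pad.
Only numpy, scipy, OpenCV 4.12 (cv2) and the standard library are available. Lean on these libraries where they do the work, as an engineer would, in place of code of your own. Each camera call takes 0.05 s, during which the arm holds its last target. There are 200 camera calls.

TASK

Make up the pack for drilling: slide the plywood board along the bench (do not lift it) into the corner of the aluminium stop, its long edge flush along the long fence and its short edge flush against the short fence. Then lay the bare aluminium blank on it and the red drill template on top of that, long edges the same way, and push both square and flush against both fences. Last, swing the yellow keeper fully across the pile to its end stop, leaving the black tape roll and the solder reel where they are.

Things in the scene. Friction and masses are not known exactly. Their poses are not given: they have to be found in the camera images.
- stop: L-shaped aluminium stop fixed to the bench, turned up to 0.2 rad. Origin: inner corner of its fences, at bench height. Long fence: 160 mm from the corner along -y, inner face x = 0. Short fence: 120 mm along -x, inner face y = 0. Fences 14 mm thick (outward), 34 mm high. The pile lies at x < 0, y < 0: centres at home, in this frame: board (-50, -65) mm, blank and template (-28, -50) mm.
- keeper (a joint): yellow flat arm 14 mm wide on an upright pivot on the short fence, at (-35, +7) mm in the stop's frame. Rad: 0 = arm along the stop's -x, over the fence; negative = swung outward; grows counter-clockwise seen from above, in over the pile, to its end stop at 1.6 (arm along -y). Needs 0.6 N at the knob, stays where left. Underside 41 mm above the bench (finished pile: 38), top 47.
- keeper_knob (a point): black upright round knob, 15 mm in diameter, on the free end of the keeper, 68 mm from the pivot; this point is its centre 54 mm above the bench; the knob's top is 61 mm above the bench. Push it sideways or pinch it.
- board_centre (a point): centre (half-way up) of the loose plywood backing board, 100 mm along its x, 130 mm along its y, 18 mm thick, 0.2 kg, flat on the bench before the stop. Too wide to be grasped: push its edges.
- blank_centre (a point): centre of the bare aluminium blank, a pale plain flat plate 56 mm along its x, 100 mm along its y, 10 mm thick, about 0.16 kg, flat on the bench to the left or to the right of the stop (it swaps places with the template).
- template_centre (a point): centre of the red drill template, a flat plate of the same size as the blank (56 mm along x, 100 mm along y, 10 mm thick), about 0.2 kg, with four 9 mm holes near its corners.
- tape_roll_centre (a point): centre of a loose roll of black insulating tape lying flat, 58 mm across, 19 mm high; a bystander.
- reel_centre (a point): centre of a loose grey solder reel standing on its flange, 56 mm across, 36 mm high; a bystander.
Things that resemble listed ones, but are neither listed nor needed, are in the scene too. Of the things that look like the part that bears blank_centre, take the one that is farthest from the robot's base at the start.

How it is judged:
On the way, in this order (a step that is already met when the one before it is completed fails the run):
1. the board lies flush in the corner of the stop (within 3 mm of both fences) (x of board_centre in the frame of stop between -0.053 and -0.047 m and y of board_centre in the frame of stop between -0.068 and -0.062 m and height (world z) of board_centre between 0.007 and 0.011 m and angle between the x axis of board_centre and the x axis of stop, either way round below 0.05 rad), for 0.2 s.
2. the aluminium blank lies flat on the board (height (world z) of blank_centre between 0.021 and 0.025 m and horizontal distance between blank_centre and board_centre below 0.06 m), for 0.2 s.
3. the red template lies flat on the blank (height (world z) of template_centre between 0.031 and 0.035 m and horizontal distance between template_centre and blank_centre below 0.06 m), for 0.2 s.
4. the keeper is swung fully across with the pile square and flush under it (all of step 1 and x of blank_centre in the frame of stop between -0.031 and -0.025 m and y of blank_centre in the frame of stop between -0.053 and -0.047 m and height (world z) of blank_centre between 0.021 and 0.025 m and angle between the x axis of each of blank_centre, template_centre and the x axis of stop, either way round below 0.05 rad and x of template_centre in the frame of stop between -0.031 and -0.025 m and y of template_centre in the frame of stop between -0.053 and -0.047 m and height (world z) of template_centre between 0.031 and 0.035 m and value of joint keeper above 1.45 rad), for 0.2 s.
At the end, for the whole second after the job is handed in: Board on the bench, blank on the board, template on the blank; each within 3 mm of its home position flush against both fences, within 2 mm of its resting height and within 0.05 rad of square; the keeper beyond 1.45 rad; all at rest (all of step 4 and linear speed of each of board, blank, template below 0.01 m/s); the robot touches nothing.
It fails at once if the board is lifted off the bench (centre more than 12 mm above its start) (height (world z) of board_centre above 0.021 m).
It fails at once if the tape roll or the solder reel is moved more than 15 mm (distance of any of tape_roll_centre, reel_centre from where it was at the start of the episode above 0.015 m).
It also fails if it takes over 72 s, if anything falls off the work surface, if the arm or the gripper's body presses on something with over 40 N, if the wrist force passes 120 N, or if a joint passes its speed limit or range.

## Working session

There is one attempt and no reset: what is moved stays moved. The work goes in short steps, Python scripts to look and compute and a tool call to move; the robot and the scene stay as the last step left them, time stands still between calls to the robot, and variables do not carry over. Pictures are saved under pics/ and viewed, at most 10 in all, crops included, and the job is handed in when it is done.

Besides the shell and the picture viewer there is one more tool, called after "Request:" in YAML: its name, and indented under it one key for each argument. step_arm: Moves the arm, as the interface text tells. Its arguments: {"type":"object","properties":{"deltas":{"type":"array"},"force":{"type":"number"}},"required":["deltas"]}

```bash
mkdir -p pics; ls; cat > h.py <<'E'
from rig import *
import numpy as np, cv2
from scipy.spatial.transform import Rotation as Rn
def ray(c,p,z):
    K=np.array([[c['fx'],0,c['cx']],[0,c['fy'],c['cy']],[0,0,1.]])
    u=cv2.undistortPoints(np.array([[[p[1],p[0]]]],float),K,np.array(c['D'],float))[0,0]
    R=np.array(c['R']);t=np.array(c['t']);d=R.T@np.array([u[0],u[1],1]);o=-R.T@t
    return o+d*(z-o[2])/d[2]
def proj(c,X):
    K=np.array([[c['fx'],0,c['cx']],[0,c['fy'],c['cy']],[0,0,1.]])
    r,_=cv2.Rodrigues(np.array(c['R'],float))
    q,_=cv2.projectPoints(np.array(X,float).reshape(-1,3),r,np.array(c['t'],float),K,np.array(c['D'],float));return q[:,0,:]
def save(c,n): cv2.imwrite('pics/'+n,c['img'][:,:,::-1])
Z=dict(stop=0,keeper=.047,keeper_knob=.054,board_centre=.009,blank_centre=.005,template_centre=.005,tape_roll_centre=.0095,reel_centre=.018)
E
python3 - <<'E'
from h import *
for n in ['top','side']:
    c=camera(n);save(c,n+'0.png');print(n,-np.array(c['R']).T@c['t'])
    for k in Z:
        print(k,[(round(d['p'],2),np.round(d['point']).tolist(),ray(c,d['point'],Z[k])[:2].round(3).tolist()) for d in landmark_of(k,n)[:4]])
s=sense();print(s['position'],s['eef_rot'],s['opening'],s['contact_force'],grasp_offset if 'grasp_offset' in globals() else '')
E
```

```text
pics
top [0.44319126 0.02111177 1.03197212]
stop [(0.71, [164.0, 254.0], [0.673, 0.172])]Traceback (most recent call last):
  File "<stdin>", line 5, in <module>
ValueError: it knows: blank_centre, board_centre, keeper_knob, reel_centre, stop, tape_roll_centre, template_centre
```

```bash
sed -i 's/keeper=.047,//' h.py
python3 - <<'E'
from h import *
for n in ['top','side']:
    c=camera(n);save(c,n+'0.png');print(n,-np.array(c['R']).T@c['t'])
    for k in Z:
        print(k,[(round(d['p'],2),np.round(d['point']).tolist(),ray(c,d['point'],Z[k])[:2].round(3).tolist()) for d in landmark_of(k,n)[:4]])
s=sense();print(s['position'],s['eef_rot'],s['opening'],s['contact_force'])
E
```

```text
top [0.44319126 0.02111177 1.03197212]
stop [(0.61, [164.0, 252.0], [0.672, 0.177])]
keeper_knob [(0.51, [201.0, 248.0], [0.566, 0.174])]
board_centre [(0.91, [202.0, 316.0], [0.573, 0.007])]
blank_centre [(0.87, [240.0, 376.0], [0.481, -0.15]), (0.72, [241.0, 449.0], [0.481, -0.338]), (0.67, [247.0, 254.0], [0.457, 0.162])]
template_centre [(0.89, [231.0, 182.0], [0.491, 0.347])]
tape_roll_centre [(0.77, [172.0, 411.0], [0.659, -0.241])]
reel_centre [(0.7, [177.0, 185.0], [0.63, 0.344])]
side [0.63622489 1.23763365 0.83515976]
stop [(0.74, [250.0, 280.0], [0.674, 0.171])]
keeper_knob [(0.59, [232.0, 320.0], [0.563, 0.166])]
board_centre [(0.85, [216.0, 309.0], [0.585, 0.019])]
blank_centre [(0.65, [241.0, 358.0], [0.452, 0.151]), (0.58, [182.0, 333.0], [0.494, -0.184]), (0.54, [160.0, 334.0], [0.477, -0.347])]
template_centre [(0.62, [295.0, 355.0], [0.489, 0.369])]
tape_roll_centre [(0.53, [293.0, 353.0], [0.495, 0.365]), (0.5, [176.0, 281.0], [0.67, -0.231])]
reel_centre [(0.69, [287.0, 293.0], [0.641, 0.343]), (0.37, [251.0, 278.0], [0.677, 0.198])]
[0.15125136 0.63218268 0.22261354] [2.34428195e-05 1.17138425e-01 9.93115595e-01 6.20879095e-05] 0.9978857967880271 [0.66363991 0.04108099 0.29488559]
```

View pics/top0.png

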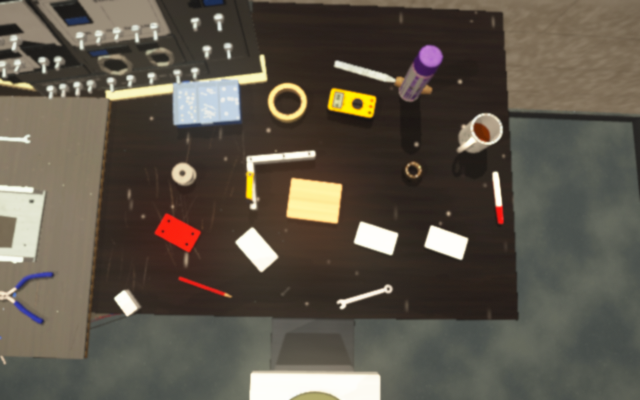

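View pics/side0.png

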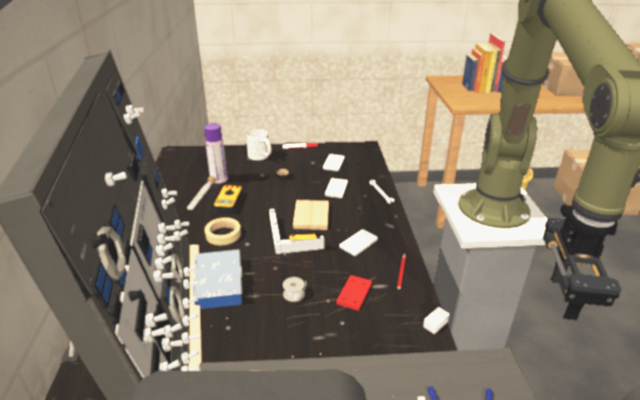

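The top view shows the stop corner at about px (252,162), with the long fence running right and the short fence running down. The board is at (315,201), the red template at (178,232), the tape at (413,171) and the reel at (184,174). There are three pale plates at (254,250), (376,239) and (446,242). The farthest from the base is the one at (446,242), on the opposite side from the template, so that is the blank. I'll move above the stop and look closer.

Request:
step_arm:
  deltas:
    - {"x": -0.036,"y": -0.03,"z": -0.005}
    - {"x": -0.036,"y": -0.03,"z": -0.005}
    - {"x": -0.036,"y": -0.03,"z": -0.005}
    - {"x": -0.036,"y": -0.03,"z": -0.005}
    - {"x": -0.036,"y": -0.03,"z": -0.005}
    - {"x": -0.036,"y": -0.03,"z": -0.005}
    - {"x": -0.036,"y": -0.03,"z": -0.005}
    - {"x": -0.036,"y": -0.03,"z": -0.005}

```text
schema error: expected keys rx, ry, rz, x, y, z, claw
```

Request:
step_arm:
  deltas:
    - {"x": -0.036,"y": -0.03,"z": -0.005}
    - {"x": -0.036,"y": -0.03,"z": -0.005}
    - {"x": -0.036,"y": -0.03,"z": -0.005}
    - {"x": -0.036,"y": -0.03,"z": -0.005}
    - {"x": -0.036,"y": -0.03,"z": -0.005}
    - {"x": -0.036,"y": -0.03,"z": -0.005}
    - {}
    - {}

```text
schema error: expected keys rx, ry, rz, x, y, z, claw
```

```bash
python3 - <<'E'
from h import *
s=sense();print(s['time'],s['position'],s['eef_rot'])
for n in ['wrist']:
    c=camera(n);save(c,n+'1.png');print(n,-np.array(c['R']).T@c['t'])
    for k in Z:
        print(k,[(round(d['p'],2),np.round(d['point']).tolist(),ray(c,d['point'],Z[k])[:2].round(3).tolist()) for d in landmark_of(k,n)[:4]])
E
```

```text
0.9 [0.15125136 0.63218268 0.22261354] [2.34428195e-05 1.17138425e-01 9.93115595e-01 6.20879095e-05]
wrist [0.08028999 0.6486482  0.38571646]
stop []
keeper_knob []
board_centre []
blank_centre []
template_centre []
tape_roll_centre []
reel_centre []
```

View pics/wrist1.png

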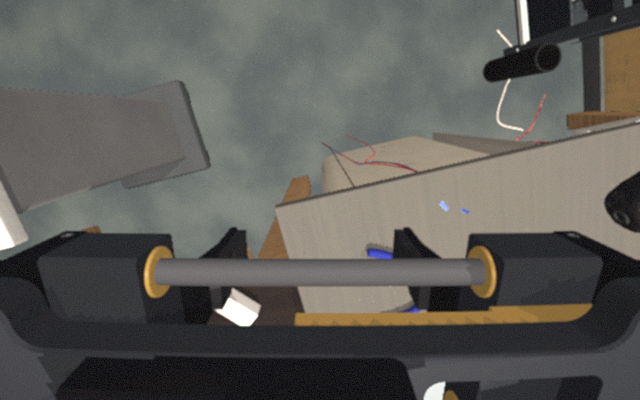

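The network looks cost time, and every row needs all of its keys. The wrist camera sits about 73 mm on the tool's +x side, so I'll place the tool beyond the stop. The view shows only the table edge so far.

Request:
step_arm:
  deltas:
    - {"rx": 0,"ry": 0,"rz": 0,"x": -0.04,"y": -0.027,"z": -0.005,"claw": 0}
    - {"rx": 0,"ry": 0,"rz": 0,"x": -0.04,"y": -0.027,"z": -0.005,"claw": 0}
    - {"rx": 0,"ry": 0,"rz": 0,"x": -0.04,"y": -0.027,"z": -0.005,"claw": 0}
    - {"rx": 0,"ry": 0,"rz": 0,"x": -0.04,"y": -0.027,"z": -0.005,"claw": 0}
    - {"rx": 0,"ry": 0,"rz": 0,"x": -0.04,"y": -0.027,"z": -0.005,"claw": 0}
    - {"rx": 0,"ry": 0,"rz": 0,"x": -0.04,"y": -0.027,"z": -0.005,"claw": 0}
    - {"rx": 0,"ry": 0,"rz": 0,"x": -0.04,"y": -0.027,"z": -0.005,"claw": 0}
    - {"rx": 0,"ry": 0,"rz": 0,"x": -0.04,"y": -0.027,"z": -0.005,"claw": 0}

```text
time: 2.1
position: [0.4133, 0.3461, 0.2632]
eef_rot: [0.0, 0.117, 0.993, 0.0]
contact_force: [0.7, 0.6, 0.7]
opening: 1.0
gripper_force: 0.0
```

Request:
step_arm:
  deltas:
    - {"rx": 0,"ry": 0,"rz": 0,"x": -0.04,"y": -0.027,"z": -0.005,"claw": 0}
    - {"rx": 0,"ry": 0,"rz": 0,"x": -0.04,"y": -0.027,"z": -0.005,"claw": 0}
    - {"rx": 0,"ry": 0,"rz": 0,"x": -0.04,"y": -0.027,"z": -0.005,"claw": 0}
    - {"rx": 0,"ry": 0,"rz": 0,"x": -0.04,"y": -0.027,"z": -0.005,"claw": 0}
    - {"rx": 0,"ry": 0,"rz": 0,"x": -0.04,"y": -0.027,"z": -0.005,"claw": 0}
    - {"rx": 0,"ry": 0,"rz": 0,"x": -0.04,"y": -0.027,"z": -0.005,"claw": 0}
    - {"rx": 0,"ry": 0,"rz": 0,"x": -0.04,"y": -0.027,"z": -0.005,"claw": 0}
    - {"rx": 0,"ry": 0,"rz": 0,"x": 0,"y": 0,"z": 0,"claw": 0}

```text
time: 2.9
position: [0.644, 0.0899, 0.2976]
eef_rot: [0.002, 0.123, 0.992, -0.003]
contact_force: [-0.1, -0.6, 1.1]
opening: 0.998
gripper_force: 0.0
```

```bash
python3 - <<'E'
from h import *
s=sense();print(s['time'],s['position'],s['eef_rot'])
n='wrist'
c=camera(n);save(c,n+'2.png');import pickle;pickle.dump(c,open('w2.pkl','wb'));print(n,-np.array(c['R']).T@c['t'])
for k in ['stop','board_centre','keeper_knob']:
        print(k,[(round(d['p'],2),np.round(d['point']).tolist(),ray(c,d['point'],Z[k])[:2].round(3).tolist()) for d in landmark_of(k,n)[:4]])
E
```

```text
2.9 [0.64395472 0.08986481 0.29757881] [ 0.00161118  0.12270684  0.99243792 -0.0027212 ]
wrist [0.57278861 0.10806859 0.46040105]
stop [(0.76, [171.0, 378.0], [0.677, 0.173])]
board_centre [(0.56, [136.0, 260.0], [0.58, 0.011])]
keeper_knob [(0.57, [103.0, 369.0], [0.573, 0.173])]
```

View pics/wrist2.png

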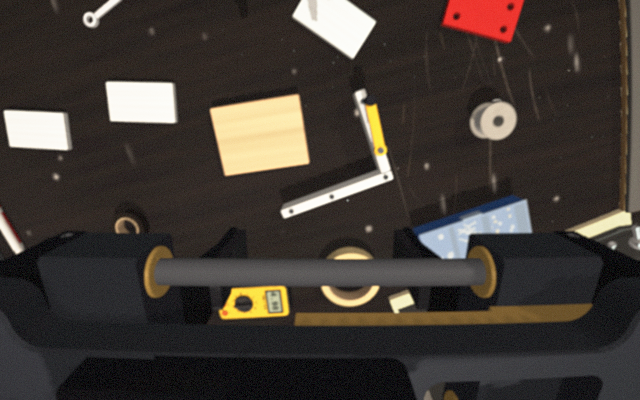

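The wrist view shows the board at px (260,135), the stop corner at about (388,175), the long fence end at (284,212), the yellow keeper at (376,125) and the knob near (371,100). I'll refine with an enlarged crop and an overlay.

```bash
cat >> h.py <<'E'
def rect(c,mask,z):
    cs,_=cv2.findContours(mask.astype(np.uint8),cv2.RETR_EXTERNAL,cv2.CHAIN_APPROX_NONE)
    k=max(cs,key=cv2.contourArea)[:,0,:]
    w=np.array([ray(c,[p[1],p[0]],z)[:2] for p in k])
    return cv2.minAreaRect((w*1000).astype(np.float32))
def stopW(S,P): # stop frame pts (mm) -> world
    x,y,a=S;P=np.array(P,float).reshape(-1,3)/1000;ca,sa=np.cos(a),np.sin(a)
    return np.c_[x+ca*P[:,0]-sa*P[:,1],y+sa*P[:,0]+ca*P[:,1],P[:,2]]
E
python3 - <<'E'
from h import *
import pickle
c=pickle.load(open('w2.pkl','rb'));im=c['img'].astype(int)
hsv=cv2.cvtColor(c['img'],cv2.COLOR_RGB2HSV)
roi=np.zeros(im.shape[:2],bool);roi[85:185,200:320]=1
m=roi&(hsv[...,1]>60)&(hsv[...,2]>140)
print('board',rect(c,m,.018))
roi[:]=0;roi[0:65,285:385]=1
def white(r):
    roi[:]=0;roi[r[0]:r[1],r[2]:r[3]]=1
    return roi&(hsv[...,1]<50)&(hsv[...,2]>150)
print('right white',rect(c,white((70,140,95,185)),.010)); print('far white',rect(c,white((100,160,0,80)),.010))
S=(.675,.172,.1)
B=c['img'][80:225,200:400,::-1].copy();B=cv2.resize(B,None,fx=4,fy=4,interpolation=cv2.INTER_CUBIC)
# fit: white pixels vs hull of long fence top face
def mask(S):
    g=np.zeros(im.shape[:2],np.uint8)
    for poly in ([[0,14],[14,14],[14,-160],[0,-160]],[[-120,0],[14,0],[14,14],[-120,14]]):
        q=proj(c,stopW(S,[[*p,34] for p in poly]));cv2.fillPoly(g,[np.round(q*16).astype(np.int32)],255,cv2.LINE_AA,4)
    return g/255.
V=(hsv[...,2].astype(float));Vw=np.where(hsv[...,1]<70,V,0)/255
R0=(slice(80,225),slice(270,410))
from scipy.optimize import minimize
f=lambda p:-np.sum((mask((p[0]/1000,p[1]/1000,p[2]/100))[R0])*(Vw[R0]-.55))
best=min((minimize(f,[x,y,a],method='Nelder-Mead',options=dict(initial_simplex=np.array([[x,y,a],[x+4,y,a],[x,y+4,a],[x,y,a+3]]))) for x in(672,678) for y in (168,174) for a in (5,10,14)),key=lambda r:r.fun)
print(best.x,best.fun);S=(best.x[0]/1000,best.x[1]/1000,best.x[2]/100)
for poly in ([[0,0],[-120,0],[-120,14],[14,14],[14,-160],[0,-160]],):
    q=proj(c,stopW(S,[[*p,34] for p in poly]));cv2.polylines(B,[np.round((q-[200,80]+.5)*4).astype(int)],True,(255,0,255),1)
cv2.imwrite('pics/crop.png',B)
E
```

```text
board ((580.46044921875, 13.443710327148438), (132.11463928222656, 101.57471466064453), 84.2528305053711)
right white ((488.24090576171875, -146.2897186279297), (103.55299377441406, 57.62318801879883), 73.46450805664062)
far white ((481.06024169921875, -327.73272705078125), (105.06913757324219, 57.786338806152344), 71.74605560302734)
[673.71855462 170.47776287  11.9297824 ] -379.17641291810827
```

View pics/crop.png

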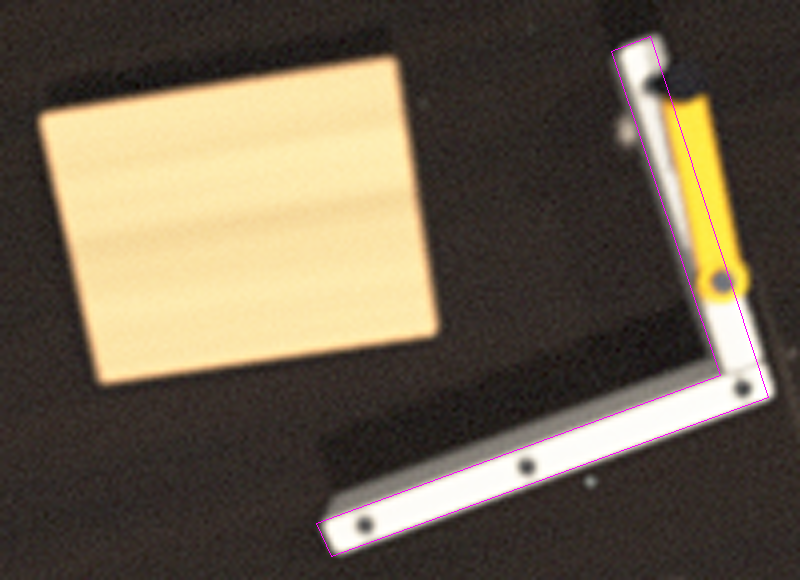

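The overlay fits the stop to about 2 mm, with the corner at crop px (722,375). That puts the stop at about (0.6735, 0.1725) with yaw 0.117. The board is at (0.5805, 0.0134) with yaw −0.10. I'll square the tool to the stop and go behind the board's near edge.

Request:
step_arm:
  deltas:
    - {"rx": 0,"ry": 0,"rz": -6.7,"x": 0,"y": 0,"z": 0,"claw": 0}
    - {"rx": 0,"ry": 0,"rz": -6.7,"x": 0,"y": 0,"z": 0,"claw": 0}
    - {"rx": 0,"ry": 0,"rz": -6.7,"x": 0,"y": 0,"z": 0,"claw": 0}
    - {"rx": 0,"ry": 0,"rz": 0,"x": 0.039,"y": -0.017,"z": 0.02,"claw": 0}
    - {"rx": 0,"ry": 0,"rz": 0,"x": 0.039,"y": -0.017,"z": 0.02,"claw": 0}
    - {"rx": 0,"ry": 0,"rz": 0,"x": 0.039,"y": -0.017,"z": 0.02,"claw": 0}
    - {"rx": 0,"ry": 0,"rz": 0,"x": 0.039,"y": -0.017,"z": 0.02,"claw": 0}
    - {"rx": 0,"ry": 0,"rz": 0,"x": 0,"y": 0,"z": 0,"claw": 0}

```text
time: 3.9
position: [0.485, 0.0115, 0.2128]
eef_rot: [-0.006, -0.058, 0.998, 0.0]
contact_force: [0.2, 0.5, -0.1]
opening: 1.0
gripper_force: 0.0
```

```bash
cat >> h.py <<'E'
S0=(.6735,.1725,.117)
def st(S=S0):
    s=sense();p=s['position'];d=np.array(p[:2])-S[:2];a=S[2];q=s['eef_rot']
    R=Rn.from_quat([q[1],q[2],q[3],q[0]]).as_matrix()
    print('t',round(s['time'],2),'stop-frame mm',np.round([1e3*(np.cos(a)*d[0]+np.sin(a)*d[1]),1e3*(-np.sin(a)*d[0]+np.cos(a)*d[1]),1e3*p[2]],1),'toolx ang in stop',round(np.degrees(np.arctan2(R[1,0],R[0,0])-a)%360,2),'tilt',np.round(R[:,2],3),'F',np.round(s['contact_force'],1),'op',round(s['opening'],3),round(s['gripper_force'],1))
E
python3 -c "
from h import *
st()"
```

```text
t 3.9 stop-frame mm [-206.  -137.9  212.8] toolx ang in stop 179.92 tilt [-0.011  0.    -1.   ] F [ 0.2  0.5 -0.1] op 1.0 0.0
```

Request:
step_arm:
  deltas:
    - {"rx": 0,"ry": 0,"rz": 0,"x": 0,"y": -0.009,"z": 0.041,"claw": 0}
    - {"rx": 0,"ry": 0,"rz": 0,"x": 0,"y": 0,"z": 0.041,"claw": 0}
    - {"rx": 0,"ry": 0,"rz": 0,"x": 0,"y": 0,"z": 0.041,"claw": 0}
    - {"rx": 0,"ry": 0,"rz": 0,"x": 0,"y": 0,"z": 0.041,"claw": 0}
    - {"rx": 0,"ry": 0,"rz": 0,"x": 0,"y": 0,"z": 0.041,"claw": 0}
    - {"rx": 0,"ry": 0,"rz": 0,"x": 0,"y": 0,"z": 0,"claw": 0}
    - {"rx": 0,"ry": 0,"rz": 0,"x": -0.01,"y": 0,"z": 0,"claw": 0}
    - {"rx": 0,"ry": 0,"rz": 0,"x": -0.01,"y": 0,"z": 0,"claw": 0}

```text
time: 4.7
position: [0.5172, 0.0076, 0.0151]
eef_rot: [0.002, -0.059, 0.998, 0.0]
contact_force: [-0.2, -1.2, -0.4]
opening: 0.999
gripper_force: 0.3
```

Request:
step_arm:
  deltas:
    - {"rx": 0,"ry": 0,"rz": 0,"x": -0.01,"y": 0,"z": 0,"claw": 0}
    - {"rx": 0,"ry": 0,"rz": 0,"x": -0.01,"y": 0,"z": 0,"claw": 0}
    - {"rx": 0,"ry": 0,"rz": 0,"x": -0.01,"y": 0,"z": 0,"claw": 0}
    - {"rx": 0,"ry": 0,"rz": 0,"x": -0.01,"y": 0,"z": 0,"claw": 0}
    - {"rx": 0,"ry": 0,"rz": 0,"x": -0.01,"y": 0,"z": 0,"claw": 0}
    - {"rx": 0,"ry": 0,"rz": 0,"x": -0.01,"y": 0,"z": 0,"claw": 0}
    - {"rx": 0,"ry": 0,"rz": 0,"x": 0,"y": 0,"z": 0,"claw": 0}

```text
time: 5.4
position: [0.5761, 0.0138, 0.0127]
eef_rot: [0.001, -0.058, 0.998, -0.0]
contact_force: [0.4, 0.4, 0.5]
opening: 1.0
gripper_force: 0.0
```

```bash
python3 -c "
from h import *
st()"
```

```text
t 5.4 stop-frame mm [-115.3 -146.3   12.7] toolx ang in stop 179.96 tilt [ 0.002 -0.    -1.   ] F [0.4 0.4 0.5] op 1.0 0.0
```

Request:
step_arm:
  deltas:
    - {"rx": 0,"ry": 0,"rz": 0,"x": 0,"y": 0,"z": 0.005,"claw": 0}
    - {"rx": 0,"ry": 0,"rz": 0,"x": -0.004,"y": 0,"z": 0,"claw": 0}
    - {"rx": 0,"ry": 0,"rz": 0,"x": -0.003,"y": 0,"z": 0,"claw": 0}
    - {"rx": 0,"ry": 0,"rz": 0,"x": 0,"y": 0,"z": 0,"claw": 0}

```text
time: 5.8
position: [0.5805, 0.0142, 0.0072]
eef_rot: [-0.001, -0.058, 0.998, 0.0]
contact_force: [-0.5, -1.1, -0.9]
opening: 1.001
gripper_force: 0.6
```

```bash
python3 -c "
from h import *
st()
c=camera('wrist');save(c,'w3.png')
hsv=cv2.cvtColor(c['img'],cv2.COLOR_RGB2HSV);m=(hsv[...,1]>60)&(hsv[...,2]>140)&(hsv[...,0]<25)
print(m.sum())
c=camera('top');hsv=cv2.cvtColor(c['img'],cv2.COLOR_RGB2HSV);r=np.zeros(hsv.shape[:2],bool);r[140:260,260:360]=1;m=r&(hsv[...,1]>60)&(hsv[...,2]>140)&(hsv[...,0]<25)
print(rect(c,m,.018))"
```

```text
t 5.8 stop-frame mm [-110.8 -146.3    7.2] toolx ang in stop 179.94 tilt [-0.001 -0.    -1.   ] F [-0.5 -1.1 -0.9] op 1.001 0.6
6180
((651.6471557617188, 89.71967315673828), (63.023895263671875, 18.069332122802734), 1.8424636125564575)
```

Request:
step_arm:
  deltas:
    - {"rx": 0,"ry": 0,"rz": 0,"x": -0.002,"y": 0,"z": 0,"claw": 0}
    - {"rx": 0,"ry": 0,"rz": 0,"x": -0.002,"y": 0,"z": 0,"claw": 0}
    - {"rx": 0,"ry": 0,"rz": 0,"x": 0,"y": 0,"z": 0,"claw": 0}

```text
time: 6.2
position: [0.5806, 0.0142, 0.0072]
eef_rot: [-0.005, -0.058, 0.998, 0.0]
contact_force: [-11.8, -1.2, 9.6]
opening: 1.0
gripper_force: 6.0
```

Request:
step_arm:
  deltas:
    - {"rx": 0,"ry": 0,"rz": 0,"x": -0.002,"y": 0,"z": 0,"claw": 0}
    - {"rx": 0,"ry": 0,"rz": 0,"x": 0,"y": 0,"z": 0,"claw": 0}

```text
time: 6.4
position: [0.5807, 0.0143, 0.0071]
eef_rot: [-0.007, -0.058, 0.998, 0.0]
contact_force: [-15.9, -0.6, 13.3]
opening: 0.999
gripper_force: 8.4
```

```bash
python3 -c "
from h import *
st()"
```

```text
t 6.4 stop-frame mm [-110.7 -146.3    7.1] toolx ang in stop 179.93 tilt [-0.014  0.    -1.   ] F [-15.9  -0.6  13.3] op 0.999 8.4
```

View pics/w3.png

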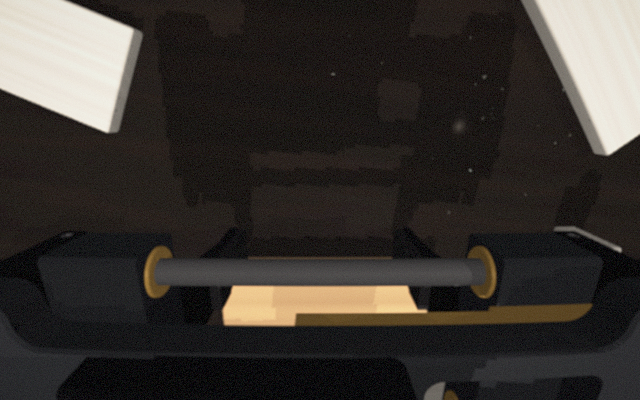

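The picture shows the fingers against the board's near edge, with 16 N felt at the fence, so the board is flush against the long fence. Next I'll back off, turn 90° and go to the board's −y side.

Request:
step_arm:
  deltas:
    - {"rx": 0,"ry": 0,"rz": 0,"x": 0.02,"y": 0,"z": 0,"claw": 108}
    - {"rx": 0,"ry": 0,"rz": 0,"x": 0,"y": 0,"z": -0.04,"claw": 108}
    - {"rx": 0,"ry": 0,"rz": 0,"x": 0,"y": 0,"z": -0.03,"claw": 108}
    - {"rx": 0,"ry": 0,"rz": 8.2,"x": 0,"y": 0,"z": 0,"claw": 108}
    - {"rx": 0,"ry": 0,"rz": 8.2,"x": 0,"y": 0,"z": 0,"claw": 108}
    - {"rx": 0,"ry": 0,"rz": 8.2,"x": 0,"y": 0,"z": 0,"claw": 108}
    - {"rx": 0,"ry": 0,"rz": 8.2,"x": 0,"y": 0,"z": 0,"claw": 108}
    - {"rx": 0,"ry": 0,"rz": 8.2,"x": 0,"y": 0,"z": 0,"claw": 108}

```text
time: 7.2
position: [0.5679, 0.0128, 0.0782]
eef_rot: [0.001, 0.298, 0.955, 0.001]
contact_force: [0.3, -0.6, -0.2]
opening: 0.578
gripper_force: 0.0
```

Request:
step_arm:
  deltas:
    - {"rx": 0,"ry": 0,"rz": 8.2,"x": 0,"y": 0,"z": 0,"claw": 108}
    - {"rx": 0,"ry": 0,"rz": 8.2,"x": 0,"y": 0,"z": 0,"claw": 108}
    - {"rx": 0,"ry": 0,"rz": 8.2,"x": 0,"y": 0,"z": 0,"claw": 108}
    - {"rx": 0,"ry": 0,"rz": 8.2,"x": 0,"y": 0,"z": 0,"claw": 108}
    - {"rx": 0,"ry": 0,"rz": 8.2,"x": 0,"y": 0,"z": 0,"claw": 108}
    - {"rx": 0,"ry": 0,"rz": 8,"x": 0,"y": 0,"z": 0,"claw": 108}
    - {"rx": 0,"ry": 0,"rz": 0,"x": -0.03,"y": 0.026,"z": 0,"claw": 108}
    - {"rx": 0,"ry": 0,"rz": 0,"x": -0.03,"y": 0.026,"z": 0,"claw": 108}

```text
time: 8.0
position: [0.6271, -0.0395, 0.0782]
eef_rot: [0.0, 0.664, 0.748, 0.001]
contact_force: [1.5, 0.9, 0.2]
opening: 0.576
gripper_force: 0.0
```

Request:
step_arm:
  deltas:
    - {"rx": 0,"ry": 0,"rz": 0,"x": -0.03,"y": 0.026,"z": 0,"claw": 108}
    - {"rx": 0,"ry": 0,"rz": 0,"x": 0,"y": 0,"z": 0,"claw": 108}
    - {"rx": 0,"ry": 0,"rz": 0,"x": 0,"y": 0,"z": 0,"claw": 108}

```text
time: 8.3
position: [0.6554, -0.069, 0.0775]
eef_rot: [0.0, 0.666, 0.746, -0.0]
contact_force: [0.1, 0.8, -0.4]
opening: 0.579
gripper_force: 0.0
```

```bash
python3 -c "
from h import *
st();print(np.round(sense()['qpos'],2))"
```

```text
t 8.3 stop-frame mm [ -46.1 -237.7   77.5] toolx ang in stop 89.84 tilt [ 0.001 -0.001 -1.   ] F [ 0.1  0.8 -0.4] op 0.579 0.0
[-0.44  0.51  0.66  1.61 -0.33  1.14  0.42]
```

Request:
step_arm:
  deltas:
    - {"rx": 0,"ry": 0,"rz": 0,"x": 0,"y": -0.004,"z": 0.035,"claw": 108}
    - {"rx": 0,"ry": 0,"rz": 0,"x": 0,"y": 0,"z": 0.035,"claw": 108}
    - {"rx": 0,"ry": 0,"rz": 0,"x": 0,"y": 0,"z": 0,"claw": 108}
    - {"rx": 0,"ry": 0,"rz": 0,"x": 0.01,"y": 0,"z": 0,"claw": 108}
    - {"rx": 0,"ry": 0,"rz": 0,"x": 0.01,"y": 0,"z": 0,"claw": 108}
    - {"rx": 0,"ry": 0,"rz": 0,"x": 0.01,"y": 0,"z": 0,"claw": 108}
    - {"rx": 0,"ry": 0,"rz": 0,"x": 0.01,"y": 0,"z": 0,"claw": 108}
    - {"rx": 0,"ry": 0,"rz": 0,"x": 0.01,"y": 0,"z": 0,"claw": 108}

```text
time: 9.1
position: [0.6461, -0.0178, 0.0089]
eef_rot: [0.001, 0.665, 0.747, 0.001]
contact_force: [0.8, -2.0, 1.3]
opening: 0.576
gripper_force: 1.0
```

Request:
step_arm:
  deltas:
    - {"rx": 0,"ry": 0,"rz": 0,"x": 0.01,"y": 0,"z": 0,"claw": 108}
    - {"rx": 0,"ry": 0,"rz": 0,"x": 0.01,"y": 0,"z": 0,"claw": 108}
    - {"rx": 0,"ry": 0,"rz": 0,"x": 0.01,"y": 0,"z": 0,"claw": 108}
    - {"rx": 0,"ry": 0,"rz": 0,"x": 0.01,"y": 0,"z": 0,"claw": 108}
    - {"rx": 0,"ry": 0,"rz": 0,"x": 0.004,"y": 0,"z": 0,"claw": 108}
    - {"rx": 0,"ry": 0,"rz": 0,"x": 0,"y": 0,"z": 0,"claw": 108}
    - {"rx": 0,"ry": 0,"rz": 0,"x": 0,"y": 0,"z": 0,"claw": 108}

```text
time: 9.8
position: [0.6397, 0.0259, 0.0072]
eef_rot: [-0.001, 0.665, 0.747, 0.0]
contact_force: [-0.9, -0.5, -0.3]
opening: 0.576
gripper_force: 0.0
```

```bash
python3 -c "
from h import *
st()"
```

```text
t 9.8 stop-frame mm [ -50.7 -141.6    7.2] toolx ang in stop 89.95 tilt [-0.001  0.001 -1.   ] F [-0.9 -0.5 -0.3] op 0.576 0.0
```

Request:
step_arm:
  deltas:
    - {"rx": 0,"ry": 0,"rz": 0,"x": 0.002,"y": 0,"z": 0,"claw": 108}
    - {"rx": 0,"ry": 0,"rz": 0,"x": 0.002,"y": 0,"z": 0,"claw": 108}
    - {"rx": 0,"ry": 0,"rz": 0,"x": 0,"y": 0,"z": 0,"claw": 108}

```text
time: 10.1
position: [0.6395, 0.0265, 0.0074]
eef_rot: [0.001, 0.665, 0.746, -0.001]
contact_force: [0.1, -4.9, -0.8]
opening: 0.576
gripper_force: 2.4
```

Request:
step_arm:
  deltas:
    - {"rx": 0,"ry": 0,"rz": 0,"x": 0.003,"y": 0,"z": 0,"claw": 108}
    - {"rx": 0,"ry": 0,"rz": 0,"x": 0,"y": 0,"z": 0,"claw": 108}

```text
time: 10.3
position: [0.6395, 0.0265, 0.0076]
eef_rot: [0.002, 0.666, 0.746, -0.002]
contact_force: [0.8, -8.3, -1.0]
opening: 0.577
gripper_force: 4.5
```

```bash
python3 -c "
from h import *
st()"
```

```text
t 10.3 stop-frame mm [ -50.8 -141.     7.6] toolx ang in stop 89.79 tilt [ 0.001 -0.006 -1.   ] F [ 0.8 -8.3 -1. ] op 0.577 4.5
```

Request:
step_arm:
  deltas:
    - {"rx": 0,"ry": 0,"rz": 0,"x": -0.02,"y": 0,"z": 0,"claw": 0}
    - {"rx": 0,"ry": 0,"rz": 0,"x": 0,"y": 0,"z": -0.048,"claw": 0}
    - {"rx": 0,"ry": 0,"rz": 0,"x": 0,"y": 0,"z": -0.048,"claw": 0}
    - {"rx": 0,"ry": 0,"rz": 0,"x": 0,"y": 0,"z": -0.048,"claw": 0}
    - {"rx": 0,"ry": 0,"rz": 0,"x": 0,"y": 0,"z": -0.048,"claw": 0}
    - {"rx": 0,"ry": 0,"rz": 0,"x": 0,"y": 0,"z": 0,"claw": 0}

```text
time: 10.9
position: [0.6458, 0.0122, 0.2077]
eef_rot: [0.004, 0.665, 0.747, 0.005]
contact_force: [0.3, -0.4, 0.4]
opening: 0.975
gripper_force: 0.0
```

```bash
python3 -c "
from h import *
import pickle
st()
c=camera('wrist');save(c,'w4.png');pickle.dump(c,open('w4.pkl','wb'))
hsv=cv2.cvtColor(c['img'],cv2.COLOR_RGB2HSV);m=(hsv[...,1]>60)&(hsv[...,2]>140)&(hsv[...,0]<23);m[230:]=0
r=rect(c,m,.018);print(r)
S=(.6725,.1715,.117)
print('home',stopW(S,[-50,-65,18]))
"
```

```text
t 10.9 stop-frame mm [ -46.3 -155.9  207.7] toolx ang in stop 89.94 tilt [ 0.013  0.003 -1.   ] F [ 0.3 -0.4  0.4] op 0.975 0.0
((630.2081909179688, 101.69007873535156), (100.11990356445312, 129.9332733154297), 6.5630202293396)
home [[0.6304295  0.10110772 0.018     ]]
```

View pics/w4.png

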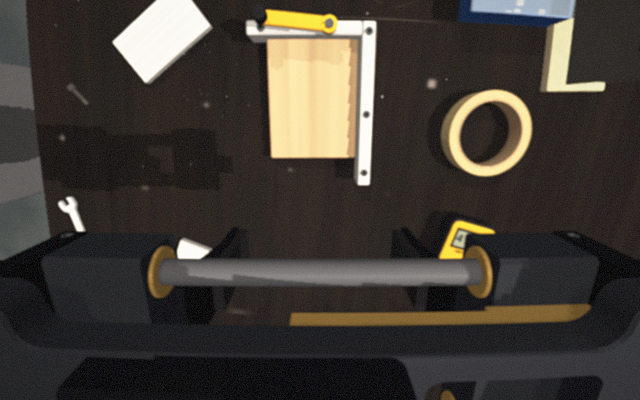

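The board is flush in the corner: the board spans px (268–357, 38–158) against both fences, with centre (0.6302, 0.1017) and yaw 6.56°. Now I'll head for the far pale blank.

Request:
step_arm:
  deltas:
    - {"rx": 0,"ry": 0,"rz": 0,"x": -0.042,"y": -0.023,"z": 0,"claw": 0}
    - {"rx": 0,"ry": 0,"rz": 0,"x": -0.042,"y": -0.023,"z": 0,"claw": 0}
    - {"rx": 0,"ry": 0,"rz": 0,"x": -0.042,"y": -0.023,"z": 0,"claw": 0}
    - {"rx": 0,"ry": 0,"rz": 0,"x": -0.042,"y": -0.023,"z": 0,"claw": 0}
    - {"rx": 0,"ry": 0,"rz": 0,"x": -0.042,"y": -0.023,"z": 0,"claw": 0}
    - {"rx": 0,"ry": 0,"rz": 0,"x": -0.042,"y": -0.023,"z": 0,"claw": 0}
    - {"rx": 0,"ry": 0,"rz": 0,"x": -0.042,"y": -0.023,"z": 0,"claw": 0}
    - {"rx": 0,"ry": 0,"rz": 0,"x": -0.042,"y": -0.023,"z": 0,"claw": 0}

```text
time: 11.75
position: [0.4965, -0.3433, 0.1981]
eef_rot: [-0.001, 0.665, 0.747, 0.0]
contact_force: [0.5, -0.1, -0.7]
opening: 1.0
gripper_force: 0.0
```

Request:
step_arm:
  deltas:
    - {"rx": 0,"ry": 0,"rz": 8.3,"x": -0.042,"y": -0.023,"z": 0,"claw": 0}
    - {"rx": 0,"ry": 0,"rz": 8.3,"x": 0,"y": 0,"z": 0,"claw": 0}
    - {"rx": 0,"ry": 0,"rz": 8.3,"x": 0,"y": 0,"z": 0,"claw": 0}
    - {"rx": 0,"ry": 0,"rz": 0,"x": 0,"y": 0,"z": 0,"claw": 0}
    - {"rx": 0,"ry": 0,"rz": 0,"x": 0,"y": 0,"z": 0,"claw": 0}

```text
time: 12.25
position: [0.4797, -0.3862, 0.1983]
eef_rot: [-0.001, 0.809, 0.588, -0.0]
contact_force: [0.4, -0.7, 0.4]
opening: 1.002
gripper_force: 0.0
```

```bash
sed -i 's/^S0=.*/S0=(.6723,.1721,.1155)/' h.py; cat >> h.py <<'E'
def comps(c,m,z):
    n,l,s,_=cv2.connectedComponentsWithStats(m.astype(np.uint8))
    for i in range(1,n):
        if s[i,4]>800:
            r=rect(c,l==i,z);print('comp px',s[i,:4],np.round(r[0],1),np.round(r[1],1),round(r[2],1))
            p=sense();q=p['eef_rot'];R=Rn.from_quat([q[1],q[2],q[3],q[0]]).as_matrix()
            d=np.r_[np.array(r[0])/1000,0]-p['position'];d[2]=0
            print('   tool delta mm',np.round(R.T@d*1000,1),'tool y ang',round(np.degrees(np.arctan2(R[1,1],R[0,1])),1))
E
python3 -c "
from h import *
st();print(np.round(sense()['position'],3))
c=camera('wrist');save(c,'w5.png')
hsv=cv2.cvtColor(c['img'],cv2.COLOR_RGB2HSV);m=(hsv[...,1]<50)&(hsv[...,2]>165);m[232:]=0
comps(c,m,.010)
"
```

```text
t 12.25 stop-frame mm [-255.6 -532.4  198.3] toolx ang in stop 65.37 tilt [-0.001  0.001 -1.   ] F [ 0.4 -0.7  0.4] op 1.002 0.0
[ 0.48  -0.386  0.198]
comp px [ 1  0 93 82] [ 231.6 -142.5] [107.7  79.2] 89.2
   tool delta mm [ 154.9 -311.5    0.5] tool y ang -18.0
comp px [231   0  56  17] [ 475.8 -190.1] [15.7 58.6] 71.3
   tool delta mm [185.3 -64.6   0.2] tool y ang -18.0
comp px [ 0 36 25 64] [ 178.2 -151.6] [71.6 31.6] 58.3
   tool delta mm [ 129.8 -359.5    0.5] tool y ang -18.0
comp px [517  83 123  90] [ 799.4 -425.8] [103.2 171.3] 72.0
   tool delta mm [ 61.3 316.   -0.4] tool y ang -18.0
comp px [279  87  53  90] [ 481.2 -330. ] [101.6  58.9] 71.8
   tool delta mm [ 53.9 -16.2   0.1] tool y ang -18.0
comp px [ 71 157  58  75] [ 207.6 -322.8] [ 48.3 105.5] 9.1
   tool delta mm [ -23.9 -278.6    0.3] tool y ang -18.0
comp px [517 180 123  52] [ 786.2 -548.8] [ 74.  166.8] 89.2
   tool delta mm [-59.7 341.6  -0.5] tool y ang -18.0
comp px [414 188  74  37] [ 625.2 -469.1] [93.  18.7] 4.0
   tool delta mm [-33.8 163.9  -0.2] tool y ang -18.0
```

Request:
step_arm:
  deltas:
    - {"rx": 0,"ry": 0,"rz": 0,"x": 0.027,"y": -0.008,"z": 0.03,"claw": 0}
    - {"rx": 0,"ry": 0,"rz": 0,"x": 0.027,"y": -0.008,"z": 0.03,"claw": 0}
    - {"rx": 0,"ry": 0,"rz": 0,"x": 0,"y": 0,"z": 0.045,"claw": 0}
    - {"rx": 0,"ry": 0,"rz": 0,"x": 0,"y": 0,"z": 0.045,"claw": 0}
    - {"rx": 0,"ry": 0,"rz": 0,"x": 0,"y": 0,"z": 0.03,"claw": 0}
    - {"rx": 0,"ry": 0,"rz": 0,"x": 0,"y": 0,"z": 0,"claw": 0}
    - {"rx": 0,"ry": 0,"rz": 0,"x": 0,"y": 0,"z": 0,"claw": 0}

```text
time: 13.0
position: [0.4816, -0.3309, 0.02]
eef_rot: [-0.0, 0.81, 0.587, -0.0]
contact_force: [0.5, -0.5, 0.2]
opening: 1.002
gripper_force: 0.0
```

Request:
step_arm:
  deltas:
    - {"rx": 0,"ry": 0,"rz": 0,"x": 0,"y": 0,"z": 0.016,"claw": 0}
    - {"rx": 0,"ry": 0,"rz": 0,"x": 0,"y": 0,"z": 0,"claw": 0}
    - {"rx": 0,"ry": 0,"rz": 0,"x": 0,"y": 0,"z": 0,"claw": 255}
    - {"rx": 0,"ry": 0,"rz": 0,"x": 0,"y": 0,"z": 0,"claw": 255}
    - {"rx": 0,"ry": 0,"rz": 0,"x": 0,"y": 0,"z": 0,"claw": 255}
    - {"rx": 0,"ry": 0,"rz": 0,"x": 0,"y": 0,"z": 0,"claw": 255}
    - {"rx": 0,"ry": 0,"rz": 0,"x": 0,"y": 0,"z": 0,"claw": 255}
  force: 25

```text
time: 13.7
position: [0.4814, -0.3308, 0.0037]
eef_rot: [-0.0, 0.81, 0.586, 0.0]
contact_force: [-0.4, 0.2, 1.0]
opening: 0.639
gripper_force: 25.0
```

Request:
step_arm:
  deltas:
    - {"rx": 0,"ry": 0,"rz": 0,"x": 0,"y": 0,"z": -0.03,"claw": 255}
    - {"rx": 0,"ry": 0,"rz": 0,"x": 0,"y": 0,"z": -0.045,"claw": 255}
    - {"rx": 0,"ry": 0,"rz": 0,"x": 0,"y": 0,"z": -0.045,"claw": 255}
    - {"rx": 0,"ry": 0,"rz": -8.2,"x": 0,"y": 0,"z": 0,"claw": 255}
    - {"rx": 0,"ry": 0,"rz": -8.2,"x": 0,"y": 0,"z": 0,"claw": 255}
    - {"rx": 0,"ry": 0,"rz": -8.2,"x": 0,"y": 0,"z": 0,"claw": 255}
    - {"rx": 0,"ry": 0,"rz": 0,"x": 0.042,"y": 0.019,"z": 0,"claw": 255}
    - {"rx": 0,"ry": 0,"rz": 0,"x": 0.042,"y": 0.019,"z": 0,"claw": 255}

```text
time: 14.5
position: [0.5091, -0.2442, 0.1236]
eef_rot: [0.0, 0.669, 0.743, -0.0]
contact_force: [1.0, 0.9, -1.7]
opening: 0.636
gripper_force: 25.0
```

Request:
step_arm:
  deltas:
    - {"rx": 0,"ry": 0,"rz": 0,"x": 0.042,"y": 0.019,"z": 0,"claw": 255}
    - {"rx": 0,"ry": 0,"rz": 0,"x": 0.042,"y": 0.019,"z": 0,"claw": 255}
    - {"rx": 0,"ry": 0,"rz": 0,"x": 0.042,"y": 0.019,"z": 0,"claw": 255}
    - {"rx": 0,"ry": 0,"rz": 0,"x": 0.042,"y": 0.019,"z": 0,"claw": 255}
    - {"rx": 0,"ry": 0,"rz": 0,"x": 0.042,"y": 0.019,"z": 0,"claw": 255}
    - {"rx": 0,"ry": 0,"rz": 0,"x": 0.042,"y": 0.019,"z": 0,"claw": 255}
    - {"rx": 0,"ry": 0,"rz": 0,"x": 0.04,"y": 0.019,"z": 0,"claw": 255}
    - {"rx": 0,"ry": 0,"rz": 0,"x": 0,"y": 0,"z": 0,"claw": 255}

```text
time: 15.3
position: [0.6107, 0.0716, 0.1226]
eef_rot: [-0.001, 0.663, 0.749, 0.001]
contact_force: [-0.4, 0.9, -1.1]
opening: 0.639
gripper_force: 25.0
```

```bash
python3 -c "
from h import *
st()"
```

```text
t 15.3 stop-frame mm [-72.8 -92.7 122.6] toolx ang in stop 90.39 tilt [-0.     0.004 -1.   ] F [-0.4  0.9 -1.1] op 0.639 25.0
```

Request:
step_arm:
  deltas:
    - {"rx": 0,"ry": 0,"rz": 0.4,"x": 0.018,"y": 0.009,"z": 0,"claw": 255}
    - {"rx": 0,"ry": 0,"rz": 0,"x": 0.017,"y": 0.009,"z": 0,"claw": 255}
    - {"rx": 0,"ry": 0,"rz": 0,"x": 0,"y": 0,"z": 0.04,"claw": 255}
    - {"rx": 0,"ry": 0,"rz": 0,"x": 0,"y": 0,"z": 0.04,"claw": 255}
    - {"rx": 0,"ry": 0,"rz": 0,"x": 0,"y": 0,"z": 0,"claw": 255}
    - {"rx": 0,"ry": 0,"rz": 0,"x": 0,"y": 0,"z": 0,"claw": 255}

```text
time: 15.9
position: [0.6238, 0.0983, 0.0435]
eef_rot: [-0.0, 0.67, 0.743, -0.001]
contact_force: [0.5, -0.8, -0.4]
opening: 0.638
gripper_force: 25.0
```

```bash
python3 -c "
from h import *
st()"
```

```text
t 15.9 stop-frame mm [-56.7 -67.7  43.5] toolx ang in stop 89.32 tilt [-0.001 -0.001 -1.   ] F [ 0.5 -0.8 -0.4] op 0.638 25.0
```

Request:
step_arm:
  deltas:
    - {"rx": 0,"ry": 0,"rz": -0.7,"x": 0,"y": 0,"z": 0.011,"claw": 255}
    - {"rx": 0,"ry": 0,"rz": 0,"x": 0,"y": 0,"z": 0.01,"claw": 255}
    - {"rx": 0,"ry": 0,"rz": 0,"x": 0,"y": 0,"z": 0,"claw": 255}
    - {"rx": 0,"ry": 0,"rz": 0,"x": 0,"y": 0,"z": 0,"claw": 60}
    - {"rx": 0,"ry": 0,"rz": 0,"x": 0,"y": 0,"z": 0,"claw": 60}
    - {"rx": 0,"ry": 0,"rz": 0,"x": 0,"y": 0,"z": 0,"claw": 60}

```text
time: 16.5
position: [0.6245, 0.0985, 0.0233]
eef_rot: [0.0, 0.665, 0.747, 0.001]
contact_force: [0.2, -0.5, 0.3]
opening: 0.753
gripper_force: 0.0
```

```bash
python3 -c "
from h import *
st()"
```

```text
t 16.5 stop-frame mm [-55.9 -67.6  23.3] toolx ang in stop 90.03 tilt [ 0.001  0.    -1.   ] F [ 0.2 -0.5  0.3] op 0.753 0.0
```

Request:
step_arm:
  deltas:
    - {"rx": 0,"ry": 0,"rz": 0,"x": 0,"y": 0,"z": -0.03,"claw": 60}
    - {"rx": 0,"ry": 0,"rz": 0,"x": 0,"y": 0,"z": -0.049,"claw": 0}
    - {"rx": 0,"ry": 0,"rz": 0,"x": 0,"y": 0,"z": -0.049,"claw": 0}
    - {"rx": 0,"ry": 0,"rz": 0,"x": 0,"y": 0,"z": -0.049,"claw": 0}
    - {"rx": 0,"ry": 0,"rz": 0,"x": 0.037,"y": -0.023,"z": 0,"claw": 0}
    - {"rx": 0,"ry": 0,"rz": 0,"x": 0.037,"y": -0.023,"z": 0,"claw": 0}
    - {"rx": 0,"ry": 0,"rz": 0,"x": 0.037,"y": -0.023,"z": 0,"claw": 0}
    - {"rx": 0,"ry": 0,"rz": 0,"x": 0.037,"y": -0.023,"z": 0,"claw": 0}

```text
time: 17.3
position: [0.5145, 0.236, 0.2003]
eef_rot: [-0.0, 0.665, 0.747, 0.001]
contact_force: [0.5, 0.2, 0.2]
opening: 0.997
gripper_force: 0.0
```

Request:
step_arm:
  deltas:
    - {"rx": 0,"ry": 0,"rz": 0,"x": 0.037,"y": -0.023,"z": 0,"claw": 0}
    - {"rx": 0,"ry": 0,"rz": 0,"x": 0.037,"y": -0.023,"z": 0,"claw": 0}
    - {"rx": 0,"ry": 0,"rz": 7.4,"x": 0,"y": 0,"z": 0,"claw": 0}
    - {"rx": 0,"ry": 0,"rz": 7.4,"x": 0,"y": 0,"z": 0,"claw": 0}
    - {"rx": 0,"ry": 0,"rz": 7.4,"x": 0,"y": 0,"z": 0,"claw": 0}
    - {"rx": 0,"ry": 0,"rz": 7.4,"x": 0,"y": 0,"z": 0,"claw": 0}
    - {"rx": 0,"ry": 0,"rz": 7.4,"x": 0,"y": 0,"z": 0,"claw": 0}
    - {"rx": 0,"ry": 0,"rz": 0,"x": 0,"y": 0,"z": 0,"claw": 0}

```text
time: 18.1
position: [0.4614, 0.3029, 0.2]
eef_rot: [-0.0, 0.868, 0.497, 0.0]
contact_force: [0.3, -0.3, -0.0]
opening: 1.005
gripper_force: 0.0
```

```bash
python3 -c "
from h import *
st();print(np.round(sense()['position'],3),np.round(sense()['qpos'],2))
c=camera('wrist');save(c,'w6.png')
hsv=cv2.cvtColor(c['img'],cv2.COLOR_RGB2HSV);m=(hsv[...,1]>150)&(hsv[...,2]>100)&((hsv[...,0]<6)|(hsv[...,0]>172));m[232:]=0
comps(c,m,.010)
"
```

```text
t 18.1 stop-frame mm [-194.5  154.2  200. ] toolx ang in stop 53.0 tilt [ 0.     0.001 -1.   ] F [ 0.3 -0.3 -0. ] op 1.005 0.0
[0.461 0.303 0.2  ] [-1.18  0.13  0.61  1.75 -0.08  1.28 -1.09]
comp px [288  78  58  94] [491.2 357. ] [103.3  59.5] 63.8
   tool delta mm [61.7 -1.4  0. ] tool y ang -30.2
```

Request:
step_arm:
  deltas:
    - {"rx": 0,"ry": 0,"rz": -4,"x": 0,"y": 0,"z": 0,"claw": 0}
    - {"rx": 0,"ry": 0,"rz": 0,"x": 0.031,"y": 0.0015,"z": 0.035,"claw": 0}
    - {"rx": 0,"ry": 0,"rz": 0,"x": 0.031,"y": 0.0015,"z": 0.035,"claw": 0}
    - {"rx": 0,"ry": 0,"rz": 0,"x": 0,"y": 0,"z": 0.045,"claw": 0}
    - {"rx": 0,"ry": 0,"rz": 0,"x": 0,"y": 0,"z": 0.045,"claw": 0}
    - {"rx": 0,"ry": 0,"rz": 0,"x": 0,"y": 0,"z": 0.018,"claw": 0}
    - {"rx": 0,"ry": 0,"rz": 0,"x": 0,"y": 0,"z": 0,"claw": 0}
    - {"rx": 0,"ry": 0,"rz": 0,"x": 0,"y": 0,"z": 0,"claw": 0}

```text
time: 18.95
position: [0.492, 0.3574, 0.0223]
eef_rot: [0.0, 0.849, 0.528, 0.0]
contact_force: [-0.1, -0.1, -0.0]
opening: 0.999
gripper_force: 0.0
```

Request:
step_arm:
  deltas:
    - {"rx": 0,"ry": 0,"rz": 0,"x": 0,"y": 0,"z": 0.018,"claw": 0}
    - {"rx": 0,"ry": 0,"rz": 0,"x": 0,"y": 0,"z": 0,"claw": 0}
    - {"rx": 0,"ry": 0,"rz": 0,"x": 0,"y": 0,"z": 0,"claw": 255}
    - {"rx": 0,"ry": 0,"rz": 0,"x": 0,"y": 0,"z": 0,"claw": 255}
    - {"rx": 0,"ry": 0,"rz": 0,"x": 0,"y": 0,"z": 0,"claw": 255}
    - {"rx": 0,"ry": 0,"rz": 0,"x": 0,"y": 0,"z": 0,"claw": 255}
    - {"rx": 0,"ry": 0,"rz": 0,"x": 0,"y": 0,"z": 0,"claw": 255}
  force: 25

```text
time: 19.65
position: [0.4914, 0.3575, 0.004]
eef_rot: [-0.0, 0.85, 0.527, 0.0]
contact_force: [0.3, -1.0, 2.1]
opening: 0.641
gripper_force: 25.0
```

```bash
python3 -c "
from h import *
st()"
```

```text
t 19.65 stop-frame mm [-158.3  205.     4. ] toolx ang in stop 57.04 tilt [ 0.     0.001 -1.   ] F [ 0.3 -1.   2.1] op 0.641 25.0
```

Request:
step_arm:
  deltas:
    - {"rx": 0,"ry": 0,"rz": 0,"x": 0,"y": 0,"z": -0.03,"claw": 255}
    - {"rx": 0,"ry": 0,"rz": 0,"x": 0,"y": 0,"z": -0.045,"claw": 255}
    - {"rx": 0,"ry": 0,"rz": 0,"x": 0,"y": 0,"z": -0.045,"claw": 255}
    - {"rx": 0,"ry": 0,"rz": -8.2,"x": 0,"y": 0,"z": 0,"claw": 255}
    - {"rx": 0,"ry": 0,"rz": -8.2,"x": 0,"y": 0,"z": 0,"claw": 255}
    - {"rx": 0,"ry": 0,"rz": -8.2,"x": 0,"y": 0,"z": 0,"claw": 255}
    - {"rx": 0,"ry": 0,"rz": -8.2,"x": 0,"y": 0,"z": 0,"claw": 255}
    - {"rx": 0,"ry": 0,"rz": 0,"x": -0.04,"y": 0.015,"z": 0,"claw": 255}

```text
time: 20.45
position: [0.5066, 0.3262, 0.1226]
eef_rot: [-0.003, 0.661, 0.751, 0.0]
contact_force: [0.2, 0.6, -3.3]
opening: 0.64
gripper_force: 25.0
```

Request:
step_arm:
  deltas:
    - {"rx": 0,"ry": 0,"rz": 0,"x": -0.04,"y": 0.015,"z": 0,"claw": 255}
    - {"rx": 0,"ry": 0,"rz": 0,"x": -0.04,"y": 0.015,"z": 0,"claw": 255}
    - {"rx": 0,"ry": 0,"rz": 0,"x": -0.04,"y": 0.015,"z": 0,"claw": 255}
    - {"rx": 0,"ry": 0,"rz": 0,"x": -0.04,"y": 0.015,"z": 0,"claw": 255}
    - {"rx": 0,"ry": 0,"rz": 0,"x": -0.036,"y": 0.013,"z": 0,"claw": 255}
    - {"rx": 0,"ry": 0,"rz": 0,"x": -0.036,"y": 0.013,"z": 0,"claw": 255}
    - {"rx": 0,"ry": 0,"rz": 0,"x": 0,"y": 0,"z": 0,"claw": 255}
    - {"rx": 0,"ry": 0,"rz": 0,"x": 0,"y": 0,"z": 0,"claw": 255}

```text
time: 21.25
position: [0.6221, 0.0967, 0.123]
eef_rot: [-0.0, 0.667, 0.745, -0.001]
contact_force: [-0.3, 0.4, -2.4]
opening: 0.635
gripper_force: 25.0
```

```bash
python3 -c "
from h import *
st()"
```

```text
t 21.25 stop-frame mm [-58.5 -69.1 123. ] toolx ang in stop 89.66 tilt [-0.001 -0.    -1.   ] F [-0.3  0.4 -2.4] op 0.635 25.0
```

Request:
step_arm:
  deltas:
    - {"rx": 0,"ry": 0,"rz": -0.3,"x": 0.0015,"y": 0.0025,"z": 0,"claw": 255}
    - {"rx": 0,"ry": 0,"rz": 0,"x": 0,"y": 0,"z": 0.035,"claw": 255}
    - {"rx": 0,"ry": 0,"rz": 0,"x": 0,"y": 0,"z": 0.035,"claw": 255}
    - {"rx": 0,"ry": 0,"rz": 0,"x": 0,"y": 0,"z": 0.01,"claw": 255}
    - {"rx": 0,"ry": 0,"rz": 0,"x": 0,"y": 0,"z": 0.009,"claw": 255}
    - {"rx": 0,"ry": 0,"rz": 0,"x": 0,"y": 0,"z": 0,"claw": 255}
    - {"rx": 0,"ry": 0,"rz": 0,"x": 0,"y": 0,"z": 0,"claw": 255}

```text
time: 21.95
position: [0.6257, 0.1005, 0.036]
eef_rot: [0.001, 0.664, 0.748, 0.001]
contact_force: [0.1, -0.3, -2.0]
opening: 0.64
gripper_force: 25.0
```

```bash
python3 -c "
from h import *
st()"
```

```text
t 21.95 stop-frame mm [-54.5 -65.8  36. ] toolx ang in stop 90.16 tilt [ 0.002  0.001 -1.   ] F [ 0.1 -0.3 -2. ] op 0.64 25.0
```

Request:
step_arm:
  deltas:
    - {"rx": 0,"ry": 0,"rz": 0,"x": 0,"y": 0,"z": 0.003,"claw": 255}
    - {"rx": 0,"ry": 0,"rz": 0,"x": 0,"y": 0,"z": 0,"claw": 255}
    - {"rx": 0,"ry": 0,"rz": 0,"x": 0,"y": 0,"z": 0,"claw": 60}
    - {"rx": 0,"ry": 0,"rz": 0,"x": 0,"y": 0,"z": 0,"claw": 60}
    - {"rx": 0,"ry": 0,"rz": 0,"x": 0,"y": 0,"z": 0,"claw": 60}
    - {"rx": 0,"ry": 0,"rz": 0,"x": 0,"y": 0,"z": -0.03,"claw": 60}
    - {"rx": 0,"ry": 0,"rz": 0,"x": 0,"y": 0,"z": -0.03,"claw": 167}
    - {"rx": 0,"ry": 0,"rz": 0,"x": -0.04,"y": 0,"z": 0,"claw": 167}

```text
time: 22.75
position: [0.6324, 0.0684, 0.096]
eef_rot: [0.001, 0.66, 0.751, 0.005]
contact_force: [0.1, 0.0, 0.4]
opening: 0.662
gripper_force: 0.0
```

Request:
step_arm:
  deltas:
    - {"rx": 0,"ry": 0,"rz": 0,"x": -0.042,"y": 0,"z": 0,"claw": 167}
    - {"rx": 0,"ry": 0,"rz": 0,"x": 0,"y": 0,"z": 0.03,"claw": 167}
    - {"rx": 0,"ry": 0,"rz": 0,"x": 0,"y": 0,"z": 0.03,"claw": 167}
    - {"rx": 0,"ry": 0,"rz": 0,"x": 0,"y": 0,"z": 0,"claw": 167}
    - {"rx": 0,"ry": 0,"rz": 0,"x": 0,"y": 0,"z": 0,"claw": 167}

```text
time: 23.25
position: [0.6342, 0.0188, 0.0318]
eef_rot: [-0.0, 0.664, 0.748, -0.0]
contact_force: [-0.1, -0.7, 0.8]
opening: 0.356
gripper_force: 0.0
```

```bash
python3 -c "
from h import *
st()
c=camera('wrist');save(c,'w7.png')
hsv=cv2.cvtColor(c['img'],cv2.COLOR_RGB2HSV);m=(hsv[...,1]>150)&(hsv[...,2]>100)&((hsv[...,0]<6)|(hsv[...,0]>172));m[232:]=0
comps(c,m,.038)
"
```

```text
t 23.25 stop-frame mm [ -55.5 -147.9   31.8] toolx ang in stop 90.14 tilt [-0.001 -0.    -1.   ] F [-0.1 -0.7  0.8] op 0.356 0.0
comp px [262   0 119 196] [626.1  96.9] [56.1 95.3] 6.8
   tool delta mm [78.6  0.2 -0. ] tool y ang 6.8
```

View pics/w7.png

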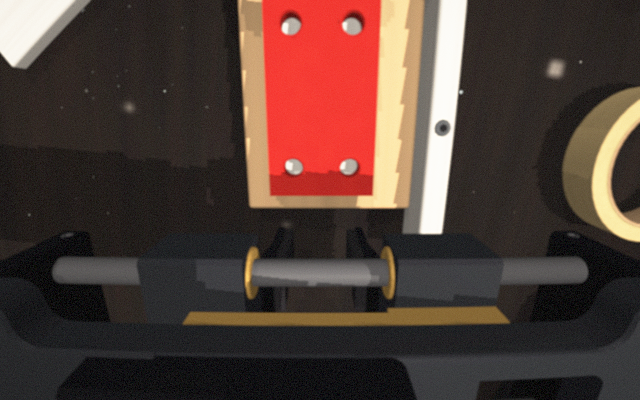

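The template lies squarely on the blank (pale metal shows through its holes) at px (320,98), about 27 mm off the long fence. Now I'll push both in +y.

Request:
step_arm:
  deltas:
    - {"rx": 0,"ry": 0,"rz": 0,"x": 0,"y": 0,"z": 0.0105,"claw": 167}
    - {"rx": 0,"ry": 0,"rz": 0,"x": 0.01,"y": 0,"z": 0,"claw": 167}
    - {"rx": 0,"ry": 0,"rz": 0,"x": 0.008,"y": 0,"z": 0,"claw": 167}
    - {"rx": 0,"ry": 0,"rz": 0,"x": 0.007,"y": 0,"z": 0,"claw": 167}
    - {"rx": 0,"ry": 0,"rz": 0,"x": 0.006,"y": 0,"z": 0,"claw": 167}
    - {"rx": 0,"ry": 0,"rz": 0,"x": 0.004,"y": 0,"z": 0,"claw": 167}
    - {"rx": 0,"ry": 0,"rz": 0,"x": 0,"y": 0,"z": 0,"claw": 167}
    - {"rx": 0,"ry": 0,"rz": 0,"x": 0,"y": 0,"z": 0,"claw": 167}

```text
time: 24.1
position: [0.6302, 0.054, 0.0211]
eef_rot: [-0.0, 0.664, 0.748, 0.0]
contact_force: [-0.3, 0.7, -0.3]
opening: 0.341
gripper_force: 0.0
```

```bash
python3 -c "
from h import *
st()"
```

```text
t 24.1 stop-frame mm [ -55.5 -112.5   21.1] toolx ang in stop 90.14 tilt [ 0.     0.001 -1.   ] F [-0.3  0.7 -0.3] op 0.341 0.0
```

Request:
step_arm:
  deltas:
    - {"rx": 0,"ry": 0,"rz": 0,"x": 0.002,"y": 0,"z": 0,"claw": 167}
    - {"rx": 0,"ry": 0,"rz": 0,"x": 0.002,"y": 0,"z": 0,"claw": 167}
    - {"rx": 0,"ry": 0,"rz": 0,"x": 0.001,"y": 0,"z": 0,"claw": 167}
    - {"rx": 0,"ry": 0,"rz": 0,"x": 0,"y": 0,"z": 0,"claw": 167}

```text
time: 24.5
position: [0.6298, 0.0548, 0.0212]
eef_rot: [0.001, 0.665, 0.747, -0.001]
contact_force: [0.4, -6.2, 1.6]
opening: 0.345
gripper_force: 3.1
```

```bash
python3 -c "
from h import *
st()"
```

```text
t 24.5 stop-frame mm [ -55.8 -111.7   21.2] toolx ang in stop 90.0 tilt [ 0.    -0.004 -1.   ] F [ 0.4 -6.2  1.6] op 0.345 3.1
```

Request:
step_arm:
  deltas:
    - {"rx": 0,"ry": 0,"rz": 0,"x": -0.02,"y": 0,"z": 0,"claw": 167}
    - {"rx": 0,"ry": 0,"rz": 0,"x": 0,"y": 0,"z": -0.035,"claw": 138}
    - {"rx": 0,"ry": 0,"rz": 0,"x": 0,"y": 0,"z": -0.035,"claw": 138}
    - {"rx": 0,"ry": 0,"rz": -8.2,"x": 0,"y": 0,"z": 0,"claw": 138}
    - {"rx": 0,"ry": 0,"rz": -8.2,"x": 0,"y": 0,"z": 0,"claw": 138}
    - {"rx": 0,"ry": 0,"rz": -8.2,"x": 0,"y": 0,"z": 0,"claw": 138}
    - {"rx": 0,"ry": 0,"rz": -8.2,"x": 0,"y": 0,"z": 0,"claw": 138}
    - {"rx": 0,"ry": 0,"rz": -8.2,"x": 0,"y": 0,"z": 0,"claw": 138}

```text
time: 25.3
position: [0.6318, 0.0392, 0.091]
eef_rot: [-0.0, 0.358, 0.934, 0.0]
contact_force: [-0.4, -0.9, -1.1]
opening: 0.456
gripper_force: 0.0
```

Request:
step_arm:
  deltas:
    - {"rx": 0,"ry": 0,"rz": -8.2,"x": 0,"y": 0,"z": 0,"claw": 138}
    - {"rx": 0,"ry": 0,"rz": -8.2,"x": 0,"y": 0,"z": 0,"claw": 138}
    - {"rx": 0,"ry": 0,"rz": -8.2,"x": 0,"y": 0,"z": 0,"claw": 138}
    - {"rx": 0,"ry": 0,"rz": -8.2,"x": 0,"y": 0,"z": 0,"claw": 138}
    - {"rx": 0,"ry": 0,"rz": -8.2,"x": 0,"y": 0,"z": 0,"claw": 138}
    - {"rx": 0,"ry": 0,"rz": -8.0,"x": 0,"y": 0,"z": 0,"claw": 138}
    - {"rx": 0,"ry": 0,"rz": 0,"x": 0.03,"y": 0.036,"z": 0,"claw": 138}
    - {"rx": 0,"ry": 0,"rz": 0,"x": 0.03,"y": 0.036,"z": 0,"claw": 138}

```text
time: 26.1
position: [0.5634, 0.1026, 0.0908]
eef_rot: [-0.0, -0.057, 0.998, 0.0]
contact_force: [0.3, 0.9, -0.9]
opening: 0.456
gripper_force: 0.0
```

Request:
step_arm:
  deltas:
    - {"rx": 0,"ry": 0,"rz": 0,"x": 0,"y": 0,"z": 0,"claw": 138}
    - {"rx": 0,"ry": 0,"rz": 0,"x": 0,"y": 0,"z": 0,"claw": 138}

```text
time: 26.3
position: [0.5633, 0.1046, 0.0913]
eef_rot: [0.0, -0.06, 0.998, 0.001]
contact_force: [1.5, -0.3, -0.2]
opening: 0.462
gripper_force: 0.0
```

```bash
python3 -c "
from h import *
st()"
```

```text
t 26.3 stop-frame mm [-116.1  -54.5   91.3] toolx ang in stop 180.29 tilt [ 0.     0.001 -1.   ] F [ 1.5 -0.3 -0.2] op 0.462 0.0
```

Request:
step_arm:
  deltas:
    - {"rx": 0,"ry": 0,"rz": 0,"x": 0,"y": 0.003,"z": 0.035,"claw": 138}
    - {"rx": 0,"ry": 0,"rz": 0,"x": 0,"y": 0,"z": 0.0345,"claw": 138}
    - {"rx": 0,"ry": 0,"rz": 0,"x": 0,"y": 0,"z": 0,"claw": 138}
    - {"rx": 0,"ry": 0,"rz": 0,"x": -0.008,"y": 0,"z": 0,"claw": 138}
    - {"rx": 0,"ry": 0,"rz": 0,"x": -0.008,"y": 0,"z": 0,"claw": 138}
    - {"rx": 0,"ry": 0,"rz": 0,"x": -0.007,"y": 0,"z": 0,"claw": 138}
    - {"rx": 0,"ry": 0,"rz": 0,"x": 0,"y": 0,"z": 0,"claw": 138}

```text
time: 27.0
position: [0.5886, 0.1086, 0.023]
eef_rot: [0.002, -0.059, 0.998, 0.0]
contact_force: [0.2, 0.7, -0.7]
opening: 0.459
gripper_force: 0.0
```

Request:
step_arm:
  deltas:
    - {"rx": 0,"ry": 0,"rz": 0,"x": -0.007,"y": 0,"z": 0,"claw": 138}
    - {"rx": 0,"ry": 0,"rz": 0,"x": -0.006,"y": 0,"z": 0,"claw": 138}
    - {"rx": 0,"ry": 0,"rz": 0,"x": -0.005,"y": 0,"z": 0,"claw": 138}
    - {"rx": 0,"ry": 0,"rz": 0,"x": -0.004,"y": 0,"z": 0,"claw": 138}
    - {"rx": 0,"ry": 0,"rz": 0,"x": 0,"y": 0,"z": 0,"claw": 138}
    - {"rx": 0,"ry": 0,"rz": 0,"x": 0,"y": 0,"z": 0,"claw": 138}

```text
time: 27.6
position: [0.6092, 0.1114, 0.0216]
eef_rot: [0.001, -0.059, 0.998, 0.0]
contact_force: [-0.2, 0.0, 0.5]
opening: 0.456
gripper_force: 0.0
```

```bash
python3 -c "
from h import *
st()"
```

```text
t 27.6 stop-frame mm [-69.7 -53.   21.6] toolx ang in stop 180.14 tilt [ 0.002  0.    -1.   ] F [-0.2  0.   0.5] op 0.456 0.0
```

Request:
step_arm:
  deltas:
    - {"rx": 0,"ry": 0,"rz": 0,"x": -0.002,"y": 0,"z": 0,"claw": 138}
    - {"rx": 0,"ry": 0,"rz": 0,"x": -0.002,"y": 0,"z": 0,"claw": 138}
    - {"rx": 0,"ry": 0,"rz": 0,"x": -0.002,"y": 0,"z": 0,"claw": 138}
    - {"rx": 0,"ry": 0,"rz": 0,"x": 0,"y": 0,"z": 0,"claw": 138}

```text
time: 28.0
position: [0.6134, 0.1119, 0.0214]
eef_rot: [-0.001, -0.059, 0.998, 0.0]
contact_force: [-4.8, -0.2, 2.9]
opening: 0.458
gripper_force: 2.5
```

```bash
python3 -c "
from h import *
st()"
```

```text
t 28.0 stop-frame mm [-65.4 -53.   21.4] toolx ang in stop 180.14 tilt [-0.002 -0.    -1.   ] F [-4.8 -0.2  2.9] op 0.458 2.5
```

Request:
step_arm:
  deltas:
    - {"rx": 0,"ry": 0,"rz": 0,"x": -0.003,"y": 0,"z": 0,"claw": 138}
    - {"rx": 0,"ry": 0,"rz": 0,"x": 0,"y": 0,"z": 0,"claw": 138}
    - {"rx": 0,"ry": 0,"rz": 0,"x": 0.02,"y": 0,"z": 0,"claw": 138}
    - {"rx": 0,"ry": 0,"rz": 0,"x": 0,"y": 0,"z": -0.048,"claw": 138}
    - {"rx": 0,"ry": 0,"rz": 0,"x": 0,"y": 0,"z": -0.048,"claw": 138}
    - {"rx": 0,"ry": 0,"rz": 0,"x": 0,"y": 0,"z": -0.048,"claw": 138}
    - {"rx": 0,"ry": 0,"rz": 0,"x": -0.035,"y": 0.01,"z": -0.025,"claw": 138}
    - {"rx": 0,"ry": 0,"rz": 0,"x": -0.035,"y": 0.01,"z": -0.025,"claw": 138}

```text
time: 28.8
position: [0.6667, 0.1383, 0.2193]
eef_rot: [0.003, -0.059, 0.998, 0.001]
contact_force: [-0.4, 0.1, -0.4]
opening: 0.457
gripper_force: 0.0
```

Request:
step_arm:
  deltas:
    - {"rx": 0,"ry": 0,"rz": 0,"x": -0.03,"y": 0.01,"z": 0,"claw": 138}
    - {"rx": 0,"ry": 0,"rz": 0,"x": 0,"y": 0,"z": 0,"claw": 138}
    - {"rx": 0,"ry": 0,"rz": 0,"x": 0,"y": 0,"z": 0,"claw": 138}

```text
time: 29.1
position: [0.6934, 0.1515, 0.2145]
eef_rot: [-0.0, -0.059, 0.998, -0.0]
contact_force: [-0.9, 0.1, -0.2]
opening: 0.462
gripper_force: 0.0
```

```bash
python3 -c "
from h import *
st()
c=camera('wrist')
B=cv2.resize(c['img'][0:240,200:520,::-1],None,fx=2.5,fy=2.5,interpolation=cv2.INTER_CUBIC)
cv2.imwrite('pics/w8.png',B)
hsv=cv2.cvtColor(c['img'],cv2.COLOR_RGB2HSV);m=(hsv[...,1]>150)&(hsv[...,2]>100)&((hsv[...,0]<6)|(hsv[...,0]>172));m[232:]=0
comps(c,m,.038)
print('home',stopW(S0,[-28,-50,38]))
m=(hsv[...,1]>60)&(hsv[...,2]>140)&(hsv[...,0]<23)|m;m[232:]=0;comps(c,m,.018)
m=(hsv[...,1]>150)&(hsv[...,0]>20)&(hsv[...,0]<35)&(hsv[...,2]>120);m[232:]=0;comps(c,m,.047)
for d in landmark_of('keeper_knob','wrist'): 
  w=ray(c,d['point'],.054);a=S0[2];e=w[:2]-S0[:2];print(d['p'],d['point'],w,'stop',np.cos(a)*e[0]+np.sin(a)*e[1],-np.sin(a)*e[0]+np.cos(a)*e[1])
"
```

```text
t 29.1 stop-frame mm [ 18.6 -22.9 214.5] toolx ang in stop 180.15 tilt [-0.    -0.001 -1.   ] F [-0.9  0.1 -0.2] op 0.462 0.0
comp px [251 117  89  49] [652.  117.8] [53.7 98.6] 6.7
   tool delta mm [ 44.4 -28.    0.1] tool y ang 96.7
home [[0.65024872 0.11920632 0.038     ]]
comp px [226  75 116  92] [632.8 101.8] [104.8 133.2] 6.5
   tool delta mm [ 65.4 -41.7   0.1] tool y ang 96.7
0.89 [70.2, 352.3] [0.57211982 0.16966546 0.054     ] stop -0.09979326809975211 0.009126780472135639
```

View pics/w8.png

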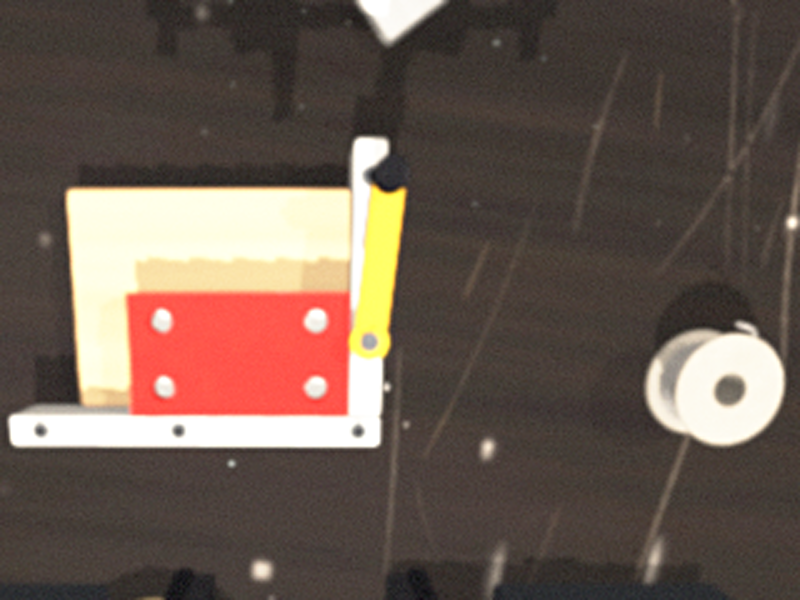

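The pile is flush: the red plate meets both fences, and the keeper's knob is at crop px (388,172), close to stop-frame (−101, +11). Next I'll pinch the knob.

Request:
step_arm:
  deltas:
    - {"rx": 0,"ry": 0,"rz": 0,"x": 0.04,"y": 0.012,"z": 0,"claw": 90}
    - {"rx": 0,"ry": 0,"rz": 0,"x": 0.04,"y": 0.011,"z": 0,"claw": 90}
    - {"rx": 0,"ry": 0,"rz": 0,"x": 0.04,"y": 0.011,"z": 0,"claw": 90}
    - {"rx": 0,"ry": 0,"rz": 0,"x": 0,"y": 0,"z": 0.045,"claw": 90}
    - {"rx": 0,"ry": 0,"rz": 0,"x": 0,"y": 0,"z": 0.045,"claw": 90}
    - {"rx": 0,"ry": 0,"rz": 0,"x": 0,"y": 0,"z": 0,"claw": 90}
    - {"rx": 0,"ry": 0,"rz": 0,"x": 0,"y": 0,"z": 0,"claw": 90}

```text
time: 29.9
position: [0.5694, 0.1704, 0.1261]
eef_rot: [-0.0, -0.058, 0.998, -0.0]
contact_force: [0.3, -0.0, 1.0]
opening: 0.644
gripper_force: 0.0
```

```bash
python3 -c "
from h import *
st()"
```

```text
t 29.9 stop-frame mm [-102.4   10.2  126.1] toolx ang in stop 180.09 tilt [-0.001 -0.    -1.   ] F [ 0.3 -0.   1. ] op 0.644 0.0
```

Directly above the knob. I'll descend 75 mm and pinch gently.

Request:
step_arm:
  deltas:
    - {"rx": 0,"ry": 0,"rz": 0,"x": -0.001,"y": 0.001,"z": 0.035,"claw": 90}
    - {"rx": 0,"ry": 0,"rz": 0,"x": 0,"y": 0,"z": 0.03,"claw": 90}
    - {"rx": 0,"ry": 0,"rz": 0,"x": 0,"y": 0,"z": 0.009,"claw": 90}
    - {"rx": 0,"ry": 0,"rz": 0,"x": 0,"y": 0,"z": 0,"claw": 255}
    - {"rx": 0,"ry": 0,"rz": 0,"x": 0,"y": 0,"z": 0,"claw": 255}
    - {"rx": 0,"ry": 0,"rz": 0,"x": 0,"y": 0,"z": 0,"claw": 255}
    - {"rx": 0,"ry": 0,"rz": 0,"x": 0,"y": 0,"z": 0,"claw": 255}
    - {"rx": 0,"ry": 0,"rz": 0,"x": 0,"y": 0,"z": 0,"claw": 255}
  force: 10

```text
time: 30.7
position: [0.5714, 0.1724, 0.0526]
eef_rot: [0.001, -0.059, 0.998, 0.0]
contact_force: [-0.1, 0.1, -0.7]
opening: 0.274
gripper_force: 0.0
```

```bash
python3 -c "
from h import *
st()"
```

```text
t 30.7 stop-frame mm [-100.2   12.    52.6] toolx ang in stop 180.13 tilt [ 0.001  0.001 -1.   ] F [-0.1  0.1 -0.7] op 0.274 0.0
```

Request:
step_arm:
  deltas:
    - {"rx": 0,"ry": 0,"rz": 0,"x": 0,"y": 0,"z": 0,"claw": 255}
    - {"rx": 0,"ry": 0,"rz": 0,"x": 0,"y": 0,"z": 0,"claw": 255}
    - {"rx": 0,"ry": 0,"rz": 0,"x": 0,"y": 0,"z": 0,"claw": 255}

```text
time: 31.0
position: [0.5709, 0.1725, 0.0519]
eef_rot: [0.0, -0.059, 0.998, 0.0]
contact_force: [-0.3, 1.4, 3.3]
opening: 0.166
gripper_force: 10.0
```

Request:
step_arm:
  deltas:
    - {"rx": 0,"ry": 0,"rz": 0,"x": 0.002,"y": -0.014,"z": 0,"claw": 255}
    - {"rx": 0,"ry": 0,"rz": 0,"x": -0.003,"y": -0.014,"z": 0,"claw": 255}
    - {"rx": 0,"ry": 0,"rz": 0,"x": -0.006,"y": -0.013,"z": 0,"claw": 255}
    - {"rx": 0,"ry": 0,"rz": 0,"x": -0.009,"y": -0.0115,"z": 0,"claw": 255}
    - {"rx": 0,"ry": 0,"rz": 0,"x": -0.011,"y": -0.009,"z": 0,"claw": 255}
    - {"rx": 0,"ry": 0,"rz": 0,"x": 0,"y": 0,"z": 0,"claw": 255}

```text
time: 31.6
position: [0.6072, 0.1118, 0.0518]
eef_rot: [0.001, -0.057, 0.998, -0.001]
contact_force: [0.7, -0.8, 5.7]
opening: 0.163
gripper_force: 10.0
```

```bash
python3 -c "
from h import *
st()"
```

```text
t 31.6 stop-frame mm [-71.6 -52.4  51.8] toolx ang in stop 179.96 tilt [ 0.002 -0.001 -1.   ] F [ 0.7 -0.8  5.7] op 0.163 10.0
```

Request:
step_arm:
  deltas:
    - {"rx": 0,"ry": 0,"rz": 0,"x": -0.0125,"y": -0.005,"z": 0,"claw": 255}
    - {"rx": 0,"ry": 0,"rz": 0,"x": -0.013,"y": -0.003,"z": 0,"claw": 255}
    - {"rx": 0,"ry": 0,"rz": 0,"x": -0.0125,"y": 0,"z": 0,"claw": 255}
    - {"rx": 0,"ry": 0,"rz": 0,"x": -0.003,"y": 0,"z": 0,"claw": 255}
    - {"rx": 0,"ry": 0,"rz": 0,"x": 0,"y": 0,"z": 0,"claw": 255}
    - {"rx": 0,"ry": 0,"rz": 0,"x": 0,"y": 0,"z": 0,"claw": 255}

```text
time: 32.2
position: [0.6467, 0.108, 0.0517]
eef_rot: [-0.0, -0.058, 0.998, -0.002]
contact_force: [-1.1, -3.8, 5.6]
opening: 0.163
gripper_force: 10.0
```

```bash
python3 -c "
from h import *
st()"
```

```text
t 32.2 stop-frame mm [-32.8 -60.8  51.7] toolx ang in stop 180.03 tilt [-0.001 -0.004 -1.   ] F [-1.1 -3.8  5.6] op 0.163 10.0
```

Request:
step_arm:
  deltas:
    - {"rx": 0,"ry": 0,"rz": 0,"x": 0,"y": 0,"z": 0,"claw": 130}
    - {"rx": 0,"ry": 0,"rz": 0,"x": 0,"y": 0,"z": 0,"claw": 130}
    - {"rx": 0,"ry": 0,"rz": 0,"x": 0,"y": 0,"z": 0,"claw": 130}
    - {"rx": 0,"ry": 0,"rz": 0,"x": 0,"y": 0,"z": -0.03,"claw": 130}
    - {"rx": 0,"ry": 0,"rz": 0,"x": 0,"y": 0,"z": -0.045,"claw": 130}
    - {"rx": 0,"ry": 0,"rz": 0,"x": -0.03,"y": 0,"z": -0.04,"claw": 130}
    - {"rx": 0,"ry": 0,"rz": 0,"x": -0.03,"y": 0,"z": -0.04,"claw": 130}
    - {"rx": 0,"ry": 0,"rz": 0,"x": 0,"y": 0,"z": 0,"claw": 130}

```text
time: 33.0
position: [0.712, 0.1193, 0.2135]
eef_rot: [0.007, -0.059, 0.998, 0.001]
contact_force: [0.8, 0.6, 0.2]
opening: 0.485
gripper_force: 0.0
```

```bash
python3 -c "
from h import *
st()
c=camera('wrist')
B=cv2.resize(c['img'][0:240,200:520,::-1],None,fx=2.5,fy=2.5,interpolation=cv2.INTER_CUBIC)
# overlay expected template, board outline and keeper axis
for P,col in (([[-56,0,38],[0,0,38],[0,-100,38],[-56,-100,38]],(255,0,0)),([[-100,0,18],[0,0,18],[0,-130,18],[-100,-130,18]],(255,0,255)),([[-35,7,47],[-33,-61,47]],(0,0,0))):
    q=proj(c,stopW(S0,P));cv2.polylines(B,[np.round((q-[200,0]+.5)*2.5).astype(int)],True,col,1)
cv2.imwrite('pics/w9.png',B)
"
```

```text
t 33.0 stop-frame mm [ 33.3 -57.  213.5] toolx ang in stop 180.18 tilt [ 0.013  0.002 -1.   ] F [0.8 0.6 0.2] op 0.485 0.0
```

View pics/w9.png

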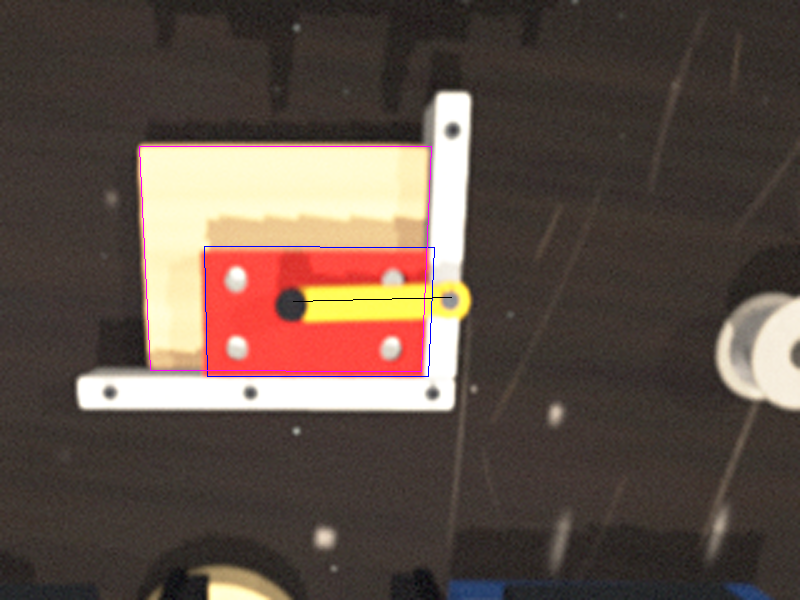

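The overlay matches to about 1 mm. The template and board corners lie on their predicted outlines, and the keeper runs from px (450,300) to (290,305) across the pile at its end stop. The robot is clear, so I'm handing in.

```bash
python3 -c "
from h import *
st();print(close_job())"
```

```text
t 33.05 stop-frame mm [ 30.3 -57.2 209.8] toolx ang in stop 180.15 tilt [ 0.007  0.001 -1.   ] F [ 0.1  0.6 -1.2] op 0.487 0.0
the job is handed in; nothing more can be done
None
```

I handed the job in at 33 s: by the last camera check the pile sits flush in the stop to about 1–2 mm and the keeper is across it at its end stop, but the blank under the template couldn't be seen, I didn't re-measure the tape roll and solder reel, and `close_job()` returned no verdict.

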